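Check a return spring on the lever tester and sort it

ROBOT

A 6-joint arm with a two-finger parallel gripper is mounted at the origin on the work surface. World frame = base frame: x ahead of the robot, y to its left, z up, the work surface at z = 0. Lengths are in m, angles in rad, forces in N, time in s.
With the tool pointing down it reaches from about 0.4 to 0.825 m from the base axis. Payload 7 kg.
Tool frame: the origin (TCP) lies at the centre of the arm's flange, where the gripper is bolted on; the fingertips stand 178 mm ahead of it and the grasp point (between the pads) lies 159 mm ahead of it; x points along the fingers, y is the direction in which the jaws open and shut, and the axes are right-handed (so a half turn about x gives the same grasp; the last joint's range is limited). The gripper opens to 88 mm and grips with 3 to 60 N. Pads are 19 mm wide; open, the fingers measure 130 mm over their backs; the gripper's body (78 mm by 193 mm) begins 47 mm behind the grasp point.
Start: joints at [1.394, 0.359, 0.012, 0, -1.224, -0.288], TCP at [0.303, 0.603, 0.405] pointing down, gripper open.
Joint ranges: [-3.07, 3.07], [-1.43, 2.12], [-1.02, 1.25], [-3.03, 1.67], [-3.05, -0], [-3.03, 3.03]. Speed limits (rad/s): [2.39, 2.39, 3.01, 3.14, 3.14, 3.14].

INTERFACE

Orientations are given as [roll, pitch, yaw] about the fixed x, y, z axes, in that order (R = Rz(yaw) Ry(pitch) Rx(roll)).
In Python, from station import status, viewer, arm gives the robot as it stands. The module is installed in compiled form; this text tells all that it offers.
- The arm moves only by the tool apply_moves, never from a script. Its argument "commands" is a list of rows, each an object of numbers: "dx", "dy", "dz": the shift along the world's x, y, z in mm; "spin": the turn about the world's z in degrees; "hand": the closure, from 0 (fully open) to 1 (shut). A call has exactly 5 rows; each row shifts and turns the commanded pose from where the row before left it; what a row does not reach is not made up. A row lasts 1/8 s, in which the tool goes at most 62.5 mm and 10.7 degrees, less where a joint would pass 70% of its speed; a pose out of reach is approached as far as the arm can. A call is refused whole if a number of a shift passes 62.5 or a number of a turn 10.7, either way. A call with a gripper value outside its range is refused whole. The fingers move at their own pace and stop on an object; "grip_force" is the grip in N (left out, the last holds). Time passes only in rows, so rows that do not move let the fingers close, or fill a call up. It gives the time, the measured TCP pose, the force and the opening at its end, in the units of the state.
- status.get_state(): the state, without advancing time (a new reading comes with each control period).
- viewer.grab_frame(name): name is "scene" or "side" or "wrist"; returns the picture (384x512x3 uint8, red, green, blue); there is no depth.
- viewer.camera_info(name): a dict with "fx", "fy", "cx", "cy" (pixels), "eye" and "attitude" of the camera in the world; the wrist camera has in their place "T_tool_cam" (4x4, takes a point from camera to tool coordinates, whose origin is the TCP and whose axes are the tool frame's). Camera axes: x right, y up, looking along -z (the intrinsics and any distortion apply to the point x, -y, -z); pixel columns grow to the right and rows downward; lengths in m; the calibration is good to about 2 mm. A picture is of the moment at which its call begins: read the wrist's pose just before it. camera_info takes no time and is no camera call.
- arm.job_done(): hands the job in, once; it reports no verdict.
The state is a dict: "t": time; "q": joint angles; "qd": joint speeds; "joint_efforts": joint torques, N m; "eef_pos": TCP position; "ee_rot": TCP orientation; "force": force on the tool from outside, world axes, zero at the start; "moment": the same for the moment, N m; "width": finger opening in m.
Only numpy, scipy, OpenCV 4.12 (cv2) and the standard library are available. Lean on these libraries where they do the work, as an engineer would, in place of code of your own. Each camera call takes 0.05 s, during which the arm holds its last target.

TASK

Check the return spring that stands nearer to the steel balance weight: stand it upright in the middle of the tester's plate, ease the weighted beam down by its handle without letting it drop, and take your hand off so that the beam alone loads the spring; if the beam's pointer comes to rest above the fixed index the spring is good, below it the spring has gone soft. Swing the beam back up until it stays leaning on its stop, then stand the spring upright in the white rectangular tray if it is good, or put it in the round steel dish if it is soft. Leave the other spring, the tube rack, the bottle and the balance weight standing where they are.

Things in the scene. Friction and masses are not known exactly. Their poses are not given: they have to be found in the camera images.
- spring_a: one of two look-alike bare steel compression springs, 28 mm outside diameter, 60 mm long when free, about 50 g, standing on end on the bench at the start; origin at the centre of its lower end, z along its axis. Grip it across its diameter anywhere along its length. It may be good or soft: only loading it tells
- spring_b: the other of the two look-alike springs, same size and origin, in the other place; at the start one of the two stands within 205 mm of the balance weight, the other over 225 mm from it
- tester: lever spring tester, fixed: grey base 100 mm (x) by 320 mm (y, -170 to +150) by 16 mm high; origin on the bench. At y = +110 a bracket (90 mm high, 42 wide) carries the beam's pivot; lowered, the steel beam (20 mm wide, 8 thick) runs from it towards -y over the plate. At y = -152 a post, 14 by 10 mm, 125 mm high, bears scale and index. Beam up, nothing is above the plate
- seat (a point): centre of the top face of the tester's round steel plate (50 mm diameter, top 26 mm above the bench) on which the spring is to stand
- beam (a joint): angle of the weighted beam, rad: 0 level, up to 1.9 raised (past upright, leaning on its stop, where it stays; it starts there), -0.3 lower limit. Below upright it falls when let go. Weight about 0.6 kg. Its round pad, 90 mm from the pivot, meets a free spring on the plate at about 0.2 rad, loads it with about 8 N, and rests near +0.07 on a good spring, -0.07 on a soft one
- pivot (a point): the beam's pivot axis, 85 mm above the bench, on the beam's centre line; the axis runs along the tester's x
- handle (a point): middle of the beam's grey revolving handle, 190 mm from the pivot: a round grip 16 mm in diameter, 66 mm long, sticking out sideways (to the tester's -x) from the beam's end, parallel to the pivot axis, its middle 58 mm from the beam's centre line. 85 mm above the bench with the beam level, 265 mm with it up
- pointer (a point): tip of the white-painted pointer at the beam's free end, 231 mm from the pivot: its height is compared with the index. With the beam up it is the tester's highest point, 305 mm above the bench
- index (a point): tip of the white-painted fixed index (the reference mark) on the post, 85 mm above the bench, pointing at the pointer's tip; the pointer is level with it when the beam is level. The pointer stops roughly 15 mm above it on a good spring and 15 mm below it on a soft one
- tray: white plastic rectangular tray, fixed, 115 mm (x) by 95 mm (y), 22 mm high, wall and floor 3 mm; origin under its middle on the bench. A good spring is to stand in it
- dish: round stainless steel dish, fixed, 117 mm across the rim, flat floor 90 mm across and 3 mm thick, 24 mm high; origin under its middle on the bench. A soft spring goes into it
- tube_rack: bystander: white two-tier rack 98 mm (x) by 148 mm (y) with red-capped sample tubes up to 114 mm high; origin under its middle
- bottle: bystander: amber reagent bottle, 62 mm diameter, 165 mm high; origin under its middle
- weight: bystander and landmark: steel 500 g balance weight with a knob, 38 mm diameter, 80 mm high; origin under its middle
There are look-alikes about, which are no part of the job. What is shaped like the tray but orange or red is not meant. What is shaped like the dish but black is not meant.

How it is judged:
On the way, in this order (a step that is already met when the one before it is completed fails the run):
1. the spring from beside the balance weight stands in the middle of the plate and the beam rests on it by its own weight, hand off (((distance between spring_a and seat below 0.012 m and angle between spring_a's own z axis and vertical below 0.15 rad and world y of spring_b above -0.15 m and distance of spring_b from where it was at the start of the episode below 0.02 m) or (distance between spring_b and seat below 0.012 m and angle between spring_b's own z axis and vertical below 0.15 rad and world y of spring_a above -0.15 m and distance of spring_a from where it was at the start of the episode below 0.02 m)) and value of joint beam between -0.15 and 0.15 rad and velocity of joint beam between -0.1 and 0.1 rad/s and contact force between each of the fingers, the arm and tester below 0.2 N and contact force between the fingers and spring_a below 0.2 N and contact force between the fingers and spring_b below 0.2 N), for 0.4 s.
2. the beam is swung back up past upright onto its stop (value of joint beam above 1.75 rad), for 0.2 s.
At the end, for the whole second after the job is handed in: Beam leaning on its stop (over 1.75 rad); the tested spring, released and at rest, stands upright (0.15 rad) on the white tray's floor if good, or is in the dish (lower end within 56 mm of its centre, below 35 mm) if soft; the other spring stands upright within 20 mm of its place (value of joint beam above 1.75 rad and ((x of spring_a in the frame of tray between -0.045 and 0.045 m and y of spring_a in the frame of tray between -0.036 and 0.036 m and z of spring_a in the frame of tray below 0.012 m and angle between each of spring_a, spring_b's own z axis and vertical below 0.15 rad and distance of spring_b from where it was at the start of the episode below 0.02 m and world y of spring_b above -0.15 m) or (horizontal distance between spring_b and dish below 0.056 m and z of spring_b in the frame of dish below 0.035 m and distance of spring_a from where it was at the start of the episode below 0.02 m and angle between spring_a's own z axis and vertical below 0.15 rad and world y of spring_a above -0.15 m)) and linear speed of each of spring_a, spring_b below 0.02 m/s); the robot touches nothing.
It fails at once if the beam is dropped (falls faster than 3.8 rad/s) (velocity of joint beam below -3.8 rad/s).
It fails at once if the tube rack is pushed more than 20 mm or tipped (distance of tube_rack from where it was at the start of the episode above 0.02 m or angle between tube_rack's own z axis and vertical above 0.3 rad).
It fails at once if the bottle is pushed more than 20 mm or tipped (distance of bottle from where it was at the start of the episode above 0.02 m or angle between bottle's own z axis and vertical above 0.3 rad).
It fails at once if the balance weight is pushed more than 20 mm or tipped (distance of weight from where it was at the start of the episode above 0.02 m or angle between weight's own z axis and vertical above 0.3 rad).
It also fails if it takes over 72 s, if anything falls off the work surface, if the arm or the gripper's body presses on something with over 40 N, if the wrist force passes 120 N, or if a joint passes its speed limit or range.

## Working session

There is one attempt and no reset: what is moved stays moved. The work goes in short steps, Python scripts to look and compute and a tool call to move; the robot and the scene stay as the last step left them, time stands still between calls to the robot, and variables do not carry over. Pictures are saved under pics/ and viewed, and the job is handed in when it is done.

Besides the shell and the picture viewer there is one more tool, called after ">>>" as name(argument=value, ...) on one line, values as JSON. apply_moves: Moves the arm, as the interface text tells. Its arguments: {"type":"object","properties":{"commands":{"type":"array","items":{"type":"object","properties":{"dx":{"type":"number"},"dy":{"type":"number"},"dz":{"type":"number"},"spin":{"type":"number"},"hand":{"type":"number"}}}},"grip_force":{"type":"number"}},"required":["commands"]}

```bash
mkdir -p pics
cat > h.py <<'E'
import numpy as np,cv2
from station import status,viewer,arm
from scipy.spatial.transform import Rotation as R
def snap(n,f):
    im=viewer.grab_frame(n); cv2.imwrite(f'pics/{f}.png',cv2.cvtColor(im,cv2.COLOR_RGB2BGR)); return im
E
python3 - <<'E'
from h import *
s=status.get_state(); print({k:np.round(v,3) for k,v in s.items()})
for n in('scene','side','wrist'):
    print(n,viewer.camera_info(n)); snap(n,n+'0')
E
```

```text
{'t': np.float64(0.0), 'q': array([ 1.394,  0.359,  0.011, -0.   , -1.224, -0.288]), 'qd': array([-0.   ,  0.   ,  0.002,  0.001, -0.001, -0.001]), 'joint_efforts': array([-1.0000e-03, -5.8272e+01,  2.9307e+01,  6.9980e+00,  7.0000e-03,
       -0.0000e+00]), 'eef_pos': array([0.302, 0.603, 0.404]), 'ee_rot': array([ 1.659,  1.569, -1.948]), 'force': array([ 0.411, -0.529, -0.212]), 'moment': array([0.028, 0.051, 0.006]), 'width': np.float64(0.087)}
scene {'fx': 389.1909577624292, 'fy': 389.1909577624292, 'cx': 252.86010857599788, 'cy': 195.7946493993712, 'eye': array([ 1.04945375, -0.45287247,  1.06598435]), 'attitude': array([ 0.64877487, -0.011516  ,  0.79004079])}
side {'fx': 349.475226894329, 'fy': 349.475226894329, 'cx': 261.1299090707018, 'cy': 193.04623325399064, 'eye': array([ 0.06908023, -0.56650316,  0.90332289]), 'attitude': array([ 0.78041737,  0.01091194, -0.63732568])}
wrist {'fx': 345.07308454445354, 'fy': 345.07308454445354, 'cx': 249.93247859281064, 'cy': 192.6561060076156, 'T_tool_cam': array([[ 4.50650841e-05,  2.83223476e-01, -9.59053941e-01,
         2.01821115e-02],
       [ 9.99999934e-01,  3.31921352e-04,  1.45010613e-04,
        -2.62733088e-05],
       [ 3.59400891e-04, -9.59053884e-01, -2.83223442e-01,
        -7.58485178e-02],
       [ 0.00000000e+00,  0.00000000e+00,  0.00000000e+00,
         1.00000000e+00]])}
```

View pics/scene0.png

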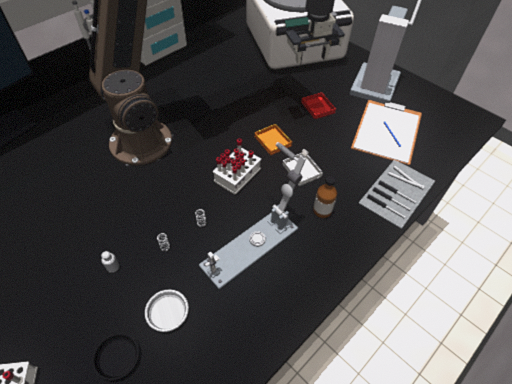

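View pics/side0.png

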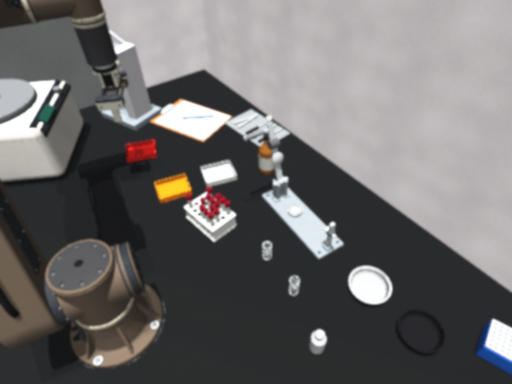

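View pics/wrist0.png

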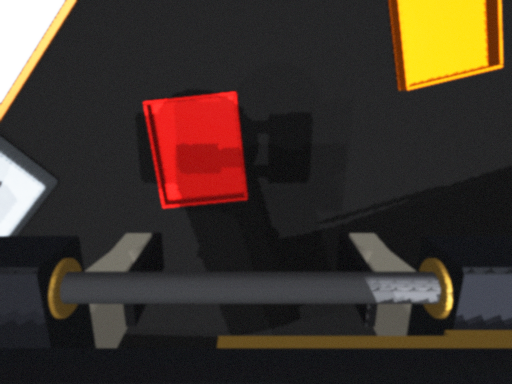

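```bash
cat >> h.py <<'E'
def cam(n,T=None):
    c=viewer.camera_info(n)
    if n=='wrist':
        s=T or status.get_state(); Rt=R.from_euler('xyz',s['ee_rot']).as_matrix(); M=np.array(c['T_tool_cam'])
        return c,Rt@M[:3,:3],Rt@M[:3,3]+np.array(s['eef_pos'])
    return c,R.from_euler('xyz',c['attitude']).as_matrix(),np.array(c['eye'])
def ray(C,u,v):
    c,Rm,e=C; d=Rm@np.array([(u-c['cx'])/c['fx'],-(v-c['cy'])/c['fy'],-1]); return e,d/np.linalg.norm(d)
def onz(C,u,v,z):
    e,d=ray(C,u,v); return e+d*(z-e[2])/d[2]
def proj(C,p):
    c,Rm,e=C; q=Rm.T@(np.array(p)-e); return np.array([c['cx']+c['fx']*q[0]/-q[2],c['cy']-c['fy']*q[1]/-q[2]])
def tri(*rs):
    A=0;b=0
    for e,d in rs:
        P=np.eye(3)-np.outer(d,d);A=A+P;b=b+P@e
    p=np.linalg.solve(A,b); return p,[np.linalg.norm((np.eye(3)-np.outer(d,d))@(p-e)) for e,d in rs]
E
python3 - <<'E'
from h import *
S=cam('scene');D=cam('side')
for n,a,b in [('sprL',(163,242),(294,286)),('sprR',(201,217),(267,250)),('weight',(109,262),(317,341)),('dish',(167,311),(370,286)),('plate',(258,239),(295,211)),('pointer?',(281,145),(268,120)),('bottle',(325,200),(266,160))]:
    p,r=tri(ray(S,*a),ray(D,*b)); print(n,p.round(3),np.round(r,4))
a=cv2.imread('pics/scene0.png');b=cv2.imread('pics/side0.png')
cv2.imwrite('pics/s1.png',cv2.resize(a[120:300,80:350],None,fx=2.9,fy=2.9,interpolation=cv2.INTER_CUBIC))
cv2.imwrite('pics/d1.png',cv2.resize(b[100:365,150:430],None,fx=2.2,fy=2.2,interpolation=cv2.INTER_CUBIC))
E
```

```text
sprL [ 0.433 -0.213  0.028] [0.0001 0.0001]
sprR [ 0.445 -0.071  0.031] [0.0006 0.0006]
weight [ 0.379 -0.366  0.032] [0.0019 0.0019]
dish [ 0.61  -0.335  0.015] [0.0008 0.0008]
plate [0.624 0.007 0.017] [0.0007 0.0007]
pointer? [0.593 0.116 0.333] [0.0011 0.0011]
bottle [0.686 0.254 0.047] [0.0019 0.0019]
```

View pics/s1.png

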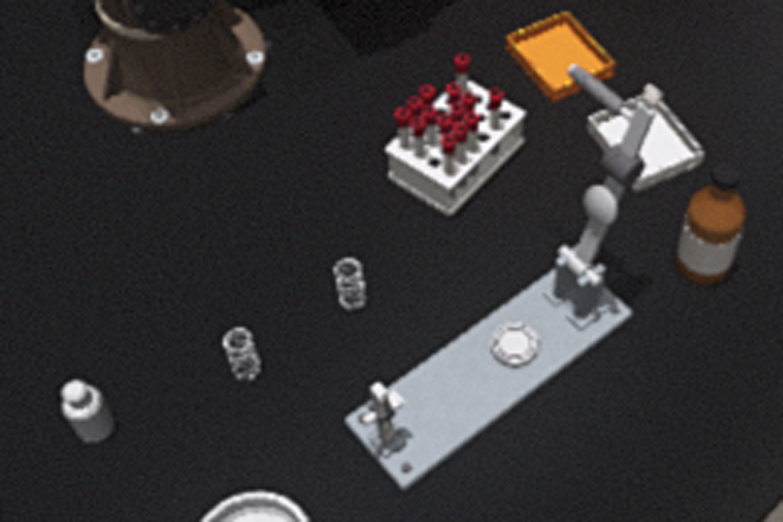

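View pics/d1.png

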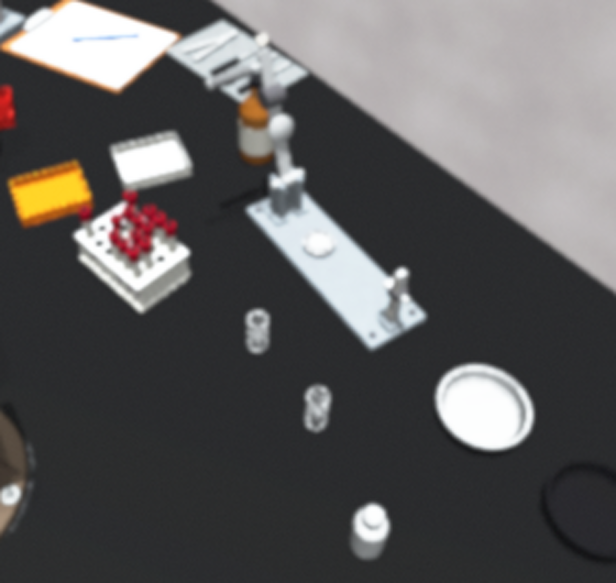

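Run:
```python
from h import *
S=cam('scene');D=cam('side')
s=lambda u,v:(u/2.9+80,v/2.9+120); d=lambda u,v:(u/2.2+150,v/2.2+100)
P=lambda n,a,b:print(n,*[np.round(x,4) for x in tri(ray(S,*s(*a)),ray(D,*d(*b)))])
P('cornerNear post -x',(345,420),(372,348))
P('corner post +x',(405,487),(427,315))
P('corner piv +x',(633,310),(297,190))
P('pointer',(653,92),(263,40)); P('handle tip',(573,70),(211,83)); P('handle root',(625,105),(262,72))
P('weightball',(600,205),(281,128)); P('plate',(515,344),(319,243))
P('index',(395,405),(398,300));
P('sprLtop',(238,337),(318,394));P('sprLbot',(247,372),(316,423));P('sprRtop',(348,266),(258,317));P('sprRbot',(353,300),(258,346))
P('weight top',(75,390),(374,515)); P('weight bot',(95,432),(368,550))
P('tray c',(645,142),(150,160));P('bottle top',(725,180),(262,85))
P('rack c',(455,150),(132,245))
for n,a in [('tray',(700,158)),('tray',(641,187)),('tray',(590,125))]: print(n,onz(S,*s(*a),.02).round(3))
for n,a in [('trayD',(110,155)),('tray',(122,188)),('tray',(191,163)),('tray',(178,132))]: print(n,onz(D,*d(*a),.02).round(3))
```

```text
cornerNear post -x [ 0.5616 -0.1796  0.0114] [0.0001 0.0001]
corner post +x [ 0.6609 -0.1858  0.0139] [0.0009 0.0009]
corner piv +x [0.6807 0.1327 0.0069] [0.0042 0.0042]
pointer [0.6357 0.168  0.2983] [0.002 0.002]
handle tip [0.5426 0.1623 0.2667] [0.0002 0.0002]
handle root [0.6159 0.1508 0.2689] [0.0089 0.0089]
weightball [0.6314 0.1154 0.1728] [0.0001 0.0001]
plate [0.6238 0.0064 0.0202] [0.0002 0.0002]
index [ 0.6125 -0.1583  0.0681] [0.0095 0.0095]
sprLtop [ 0.4344 -0.2103  0.0608] [0.0003 0.0003]
sprLbot [ 0.4345 -0.2128 -0.008 ] [0.0002 0.0002]
sprRtop [ 0.4457 -0.0722  0.0615] [0.0007 0.0007]
sprRbot [ 0.4452 -0.0729 -0.0054] [0.0008 0.0008]
weight top [ 0.3805 -0.3652  0.075 ] [0.0008 0.0008]
weight bot [ 0.3794 -0.3696 -0.0117] [0.0011 0.0011]
tray c [0.5239 0.339  0.0051] [0.0023 0.0023]
bottle top [0.692  0.2436 0.1517] [0.003 0.003]
rack c [0.385  0.1492 0.0379] [0.0096 0.0096]
tray [0.596 0.354 0.02 ]
tray [0.576 0.268 0.02 ]
tray [0.466 0.297 0.02 ]
trayD [0.468 0.38  0.02 ]
tray [0.443 0.296 0.02 ]
tray [0.569 0.278 0.02 ]
tray [0.596 0.361 0.02 ]
```

Run:
```python
from h import *
s=status.get_state(); M=R.from_euler('xyz',s['ee_rot']).as_matrix(); print(M.round(3), s['eef_pos'].round(4)); 
print(np.degrees(np.arctan2(M[1,1],M[0,1])))
```

```text
[[-0.    -0.448 -0.894]
 [-0.001 -0.894  0.448]
 [-1.     0.001 -0.   ]] [0.3025 0.6033 0.4039]
-116.63523146354161
```

>>> apply_moves(commands=[{"dx": 20,"dy": -60,"spin": 0,"hand": 0},{"dx": 20,"dy": -60},{"dx": 20,"dy": -60},{"dx": 15,"dy": -60},{"dx": 10,"dy": -60}], grip_force=15)

```text
invalid input at $.commands[0]: expected keys dx, dy, dz, spin, hand
```

>>> apply_moves(commands=[{"dx": 20,"dy": -60,"dz": 0,"spin": -7,"hand": 0},{"dx": 20,"dy": -60,"dz": 0,"spin": -7,"hand": 0},{"dx": 20,"dy": -60,"dz": 0,"spin": -7,"hand": 0},{"dx": 20,"dy": -60,"dz": 0,"spin": -7,"hand": 0},{"dx": 10,"dy": -60,"dz": 0,"spin": -7,"hand": 0}], grip_force=15)

```text
t: 0.78
eef_pos: [0.392, 0.3042, 0.4045]
ee_rot: [2.822, 1.571, -1.399]
force: [0.8, -0.5, 0.4]
width: 0.0877
```

>>> apply_moves(commands=[{"dx": 8,"dy": -60,"dz": 0,"spin": -7,"hand": 0},{"dx": 8,"dy": -60,"dz": 0,"spin": -7,"hand": 0},{"dx": 8,"dy": -60,"dz": 0,"spin": -7,"hand": 0},{"dx": 8,"dy": -60,"dz": 0,"spin": -7,"hand": 0},{"dx": 0,"dy": -60,"dz": 0,"spin": -4,"hand": 0}])

```text
t: 1.4
eef_pos: [0.4234, 0.0043, 0.4048]
ee_rot: [-1.171, 1.57, 0.333]
force: [2.0, 0.0, -0.9]
width: 0.0876
```

>>> apply_moves(commands=[{"dx": 5,"dy": -50,"dz": 0,"spin": 0,"hand": 0},{"dx": 5,"dy": -50,"dz": 0,"spin": 0,"hand": 0},{"dx": 0,"dy": -50,"dz": 0,"spin": 0,"hand": 0},{"dx": 0,"dy": -50,"dz": 0,"spin": 0,"hand": 0},{"dx": 0,"dy": 0,"dz": 0,"spin": 0,"hand": 0}])

```text
t: 2.02
eef_pos: [0.4331, -0.1965, 0.4041]
ee_rot: [1.768, 1.57, -3.013]
force: [-0.8, -0.4, 0.2]
width: 0.0878
```

Run:
```python
from h import *
C=cam('wrist'); s=status.get_state(); print(s['eef_pos'].round(4), R.from_euler('xyz',s['ee_rot']).as_matrix().round(3)); snap('wrist','w1'); snap('side','d2')
print('pred sprL bot/top',proj(C,[.4345,-.2115,0]),proj(C,[.4345,-.2115,.06]))
```

```text
[ 0.4331 -0.1965  0.4041] [[-0.001 -0.998  0.068]
 [-0.     0.068  0.998]
 [-1.     0.001 -0.   ]]
pred sprL bot/top [246.78397046 148.07107935] [246.30476161 158.11398869]
```

View pics/w1.png

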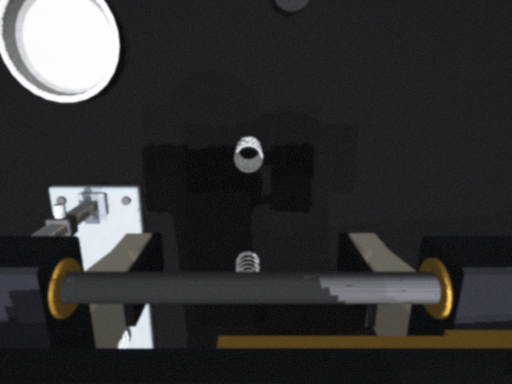

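Run:
```python
from h import *
a=cv2.imread('pics/w1.png')
cv2.imwrite('pics/w1c.png',cv2.resize(a[120:190,210:290],None,fx=8,fy=8,interpolation=cv2.INTER_CUBIC))
```

```text
(no output)
```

View pics/w1c.png

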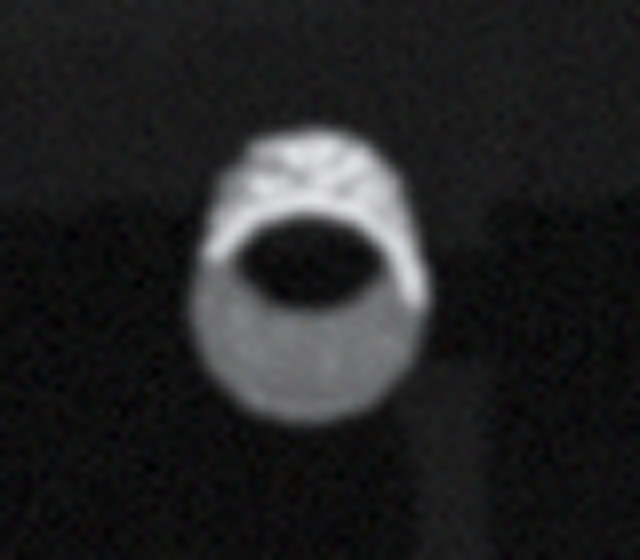

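Run:
```python
from h import *
C=cam('wrist');S=cam('scene');D=cam('side')
rw=ray(C,248.9,158.5)
print(onz(C,248.9,158.5,.06),tri(rw,ray(S,238/2.9+80,337/2.9+120),ray(D,318/2.2+150,394/2.2+100)))
```

```text
[ 0.43247805 -0.20859836  0.06      ] (array([ 0.43364111, -0.20968723,  0.06039113]), [np.float64(0.0015380258882068097), np.float64(0.0003701110725820921), np.float64(0.0012291889013050655)])
```

>>> apply_moves(commands=[{"dx": 0,"dy": -13,"dz": -50,"spin": 0,"hand": 0},{"dx": 0,"dy": 0,"dz": -50,"spin": 0,"hand": 0},{"dx": 0,"dy": 0,"dz": -50,"spin": 0,"hand": 0},{"dx": 0,"dy": 0,"dz": -40,"spin": 0,"hand": 0},{"dx": 0,"dy": 0,"dz": -17,"spin": 0,"hand": 0}])

```text
t: 2.75
eef_pos: [0.4331, -0.2054, 0.1956]
ee_rot: [1.521, 1.568, 3.03]
force: [0.7, 0.3, 0.7]
width: 0.0872
```

Run:
```python
from h import *
s=status.get_state(); print(s['eef_pos'].round(4)); snap('wrist','w2')
```

```text
[ 0.4331 -0.2054  0.1956]
```

View pics/w2.png

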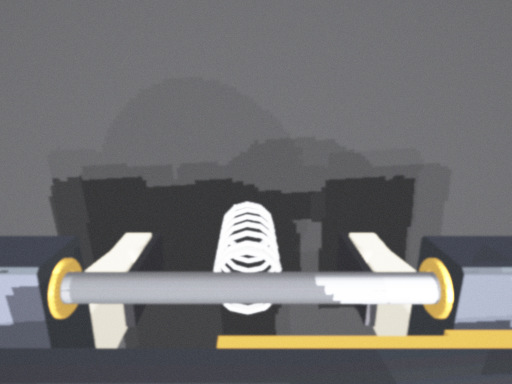

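>>> apply_moves(commands=[{"dx": 0,"dy": -4,"dz": 0,"spin": 0,"hand": 0},{"dx": 0,"dy": 0,"dz": 0,"spin": 0,"hand": 1},{"dx": 0,"dy": 0,"dz": 0,"spin": 0,"hand": 1},{"dx": 0,"dy": 0,"dz": 0,"spin": 0,"hand": 1},{"dx": 0,"dy": 0,"dz": 0,"spin": 0,"hand": 1}], grip_force=15)

```text
t: 3.42
eef_pos: [0.4337, -0.2108, 0.198]
ee_rot: [-1.542, 1.57, -0.035]
force: [0.5, 0.0, 1.4]
width: 0.0532
```

Run:
```python
from h import *
s=status.get_state(); print(s['eef_pos'].round(4),s['width']); snap('wrist','w3')
```

```text
[ 0.4337 -0.2108  0.198 ] 0.05317904996965495
```

View pics/w3.png

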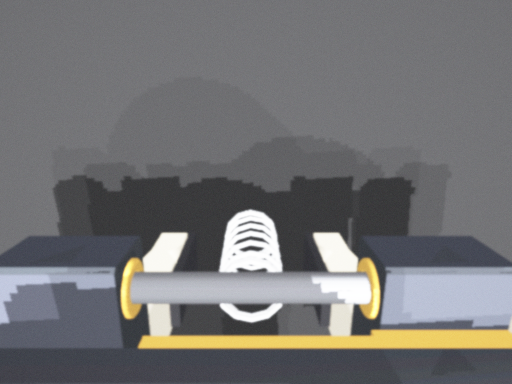

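>>> apply_moves(commands=[{"dx": 0,"dy": 0,"dz": 0,"spin": 0,"hand": 1},{"dx": 0,"dy": 0,"dz": 0,"spin": 0,"hand": 1},{"dx": 0,"dy": 0,"dz": 0,"spin": 0,"hand": 1},{"dx": 0,"dy": 0,"dz": 0,"spin": 0,"hand": 1},{"dx": 0,"dy": 0,"dz": 0,"spin": 0,"hand": 1}])

```text
t: 4.1
eef_pos: [0.4336, -0.2108, 0.1976]
ee_rot: [1.7, 1.571, -3.076]
force: [-0.5, -0.5, 0.6]
width: 0.0275
```

>>> apply_moves(commands=[{"dx": 0,"dy": 0,"dz": 10,"spin": 0,"hand": 1},{"dx": 0,"dy": 0,"dz": 20,"spin": 0,"hand": 1},{"dx": 0,"dy": 0,"dz": 30,"spin": 0,"hand": 1},{"dx": 0,"dy": 0,"dz": 30,"spin": 0,"hand": 1},{"dx": 0,"dy": 0,"dz": 0,"spin": 0,"hand": 1}])

```text
t: 4.72
eef_pos: [0.4344, -0.2109, 0.2906]
ee_rot: [-1.629, 1.565, -0.121]
force: [0.9, 1.1, -0.7]
width: 0.0275
```

Run:
```python
from h import *
s=status.get_state(); print(s['eef_pos'].round(4),s['width'],s['force']); snap('wrist','w4');snap('side','d4');snap('scene','s4')
print('tcp z - bench?')
```

```text
[ 0.4344 -0.2109  0.2906] 0.027496032886641826 [ 0.87021604  1.13631483 -0.72785463]
tcp z - bench?
```

View pics/w4.png

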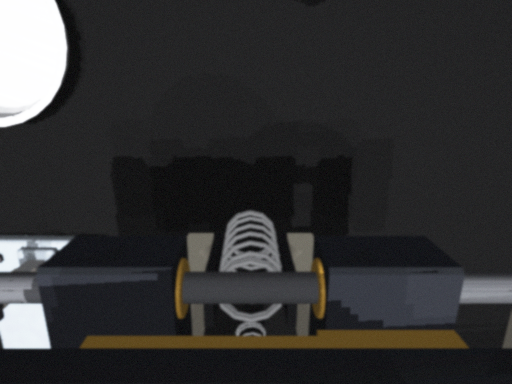

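View pics/d4.png

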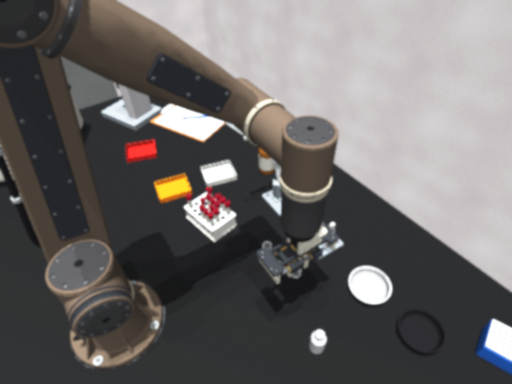

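>>> apply_moves(commands=[{"dx": 0,"dy": 40,"dz": 20,"spin": 0,"hand": 1},{"dx": 10,"dy": 55,"dz": 20,"spin": 0,"hand": 1},{"dx": 30,"dy": 55,"dz": 0,"spin": 0,"hand": 1},{"dx": 50,"dy": 50,"dz": 0,"spin": 0,"hand": 1},{"dx": 50,"dy": 35,"dz": 0,"spin": 0,"hand": 1}])

```text
t: 5.5
eef_pos: [0.5684, 0.0203, 0.327]
ee_rot: [1.827, 1.57, -2.948]
force: [1.1, -0.4, -0.0]
width: 0.0276
```

>>> apply_moves(commands=[{"dx": 50,"dy": 0,"dz": 0,"spin": 0,"hand": 1},{"dx": 0,"dy": 0,"dz": 0,"spin": 0,"hand": 1},{"dx": 0,"dy": 0,"dz": 0,"spin": 0,"hand": 1},{"dx": 0,"dy": 0,"dz": 0,"spin": 0,"hand": 1},{"dx": 0,"dy": 0,"dz": 0,"spin": 0,"hand": 1}])

```text
t: 6.12
eef_pos: [0.6171, 0.018, 0.3281]
ee_rot: [-1.076, 1.57, 0.431]
force: [-0.3, 0.5, 0.9]
width: 0.0275
```

Run:
```python
from h import *
C=cam('wrist');s=status.get_state(); print(s['eef_pos'].round(4),s['width'],s['force']); snap('wrist','w5')
print(proj(C,[.624,.0064,.026]))
```

```text
[0.6171 0.018  0.3281] 0.027544793097019647 [-0.27001651  0.53088512  0.91229449]
[240.21360262 171.79888445]
```

View pics/w5.png

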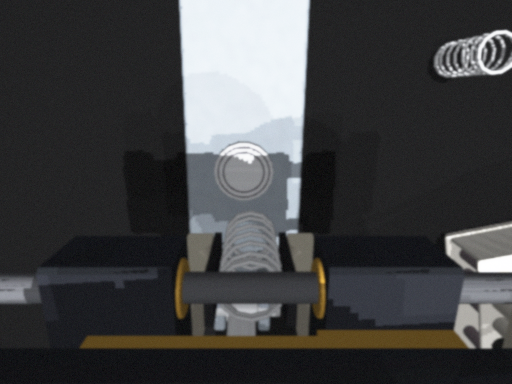

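Run:
```python
from h import *
a=cv2.imread('pics/w5.png',0)
C=cam('wrist');S=cam('scene');D=cam('side')
cv2.imwrite('pics/w5c.png',cv2.resize(a[130:215,200:290],None,fx=7,fy=7,interpolation=cv2.INTER_CUBIC))
c=cv2.HoughCircles(cv2.medianBlur(a,3)[120:230,180:310],cv2.HOUGH_GRADIENT,1.5,30,param1=80,param2=20,minRadius=22,maxRadius=34);print(c)
for u,v in [(244,171)]:
  print(onz(C,u,v,.026),tri(ray(C,u,v),ray(S,515/2.9+80,344/2.9+120),ray(D,319/2.2+150,243/2.2+100)))
# base edges
for u,v in[(183,40),(312,40),(187,150),(303,150)]:print(onz(C,u,v,.016).round(4))
```

```text
[[[63.75 50.25 29.8 ]]]
[0.62096675 0.00601777 0.026     ] (array([0.62279861, 0.00679167, 0.0199796 ]), [np.float64(0.001736776888275722), np.float64(0.0007488912272503083), np.float64(0.001138265377251931)])
[ 0.6616 -0.0992  0.016 ]
[ 0.5612 -0.0927  0.016 ]
[ 0.6685 -0.0131  0.016 ]
[ 0.5699 -0.0068  0.016 ]
```

View pics/w5c.png

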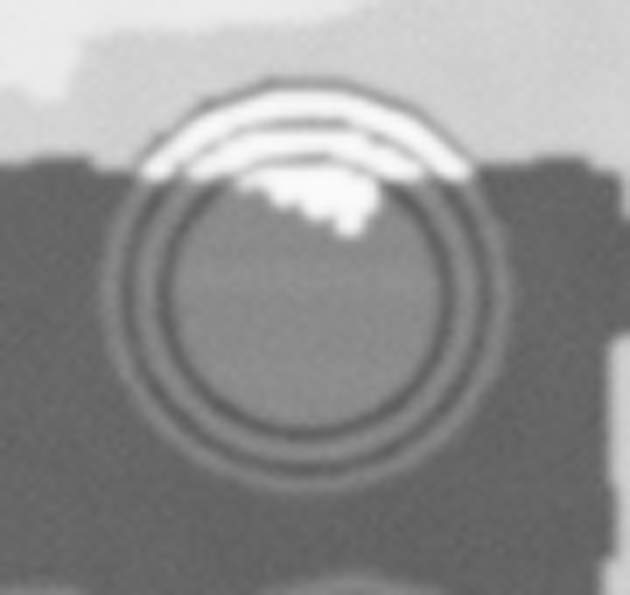

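>>> apply_moves(commands=[{"dx": 5.5,"dy": -12,"dz": 0,"spin": 0,"hand": 1},{"dx": 0,"dy": 0,"dz": -30,"spin": 0,"hand": 1},{"dx": 0,"dy": 0,"dz": -35,"spin": 0,"hand": 1},{"dx": 0,"dy": 0,"dz": -22,"spin": 0,"hand": 1},{"dx": 0,"dy": 0,"dz": 0,"spin": 0,"hand": 1}])

```text
t: 6.8
eef_pos: [0.6227, 0.0055, 0.2391]
ee_rot: [1.912, 1.567, -2.865]
force: [0.3, 0.5, -0.8]
width: 0.0275
```

Run:
```python
from h import *
s=status.get_state(); print(s['eef_pos'].round(4),s['width'],s['force']); snap('side','d6');a=snap('scene','s6')
cv2.imwrite('pics/s6c.png',cv2.cvtColor(cv2.resize(a[150:300,180:330],None,fx=4,fy=4,interpolation=cv2.INTER_CUBIC),cv2.COLOR_RGB2BGR))
```

```text
[0.6227 0.0055 0.2391] 0.02746615449389303 [ 0.33045885  0.50134668 -0.81485907]
```

View pics/s6c.png

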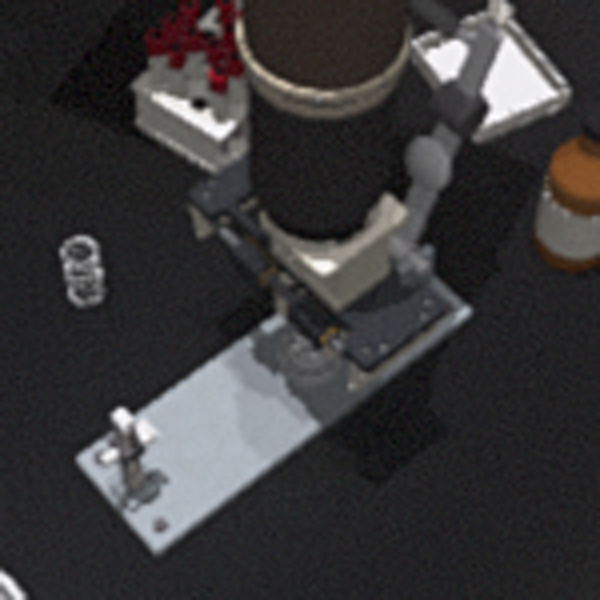

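>>> apply_moves(commands=[{"dx": 0,"dy": 0.5,"dz": -6,"spin": 0,"hand": 1},{"dx": 0,"dy": 0,"dz": -4,"spin": 0,"hand": 1},{"dx": 0,"dy": 0,"dz": -3,"spin": 0,"hand": 1},{"dx": 0,"dy": 0,"dz": -2,"spin": 0,"hand": 1},{"dx": 0,"dy": 0,"dz": 0,"spin": 0,"hand": 1}])

```text
t: 7.52
eef_pos: [0.6232, 0.0068, 0.2255]
ee_rot: [1.941, 1.57, -2.835]
force: [-0.0, 0.2, -0.7]
width: 0.0275
```

Run:
```python
from h import *
s=status.get_state(); print(s['eef_pos'].round(4),s['width'],s['force']); a=snap('wrist','w7')
```

```text
[0.6232 0.0068 0.2255] 0.027513227895038773 [-0.01884884  0.1950289  -0.74332987]
```

View pics/w7.png

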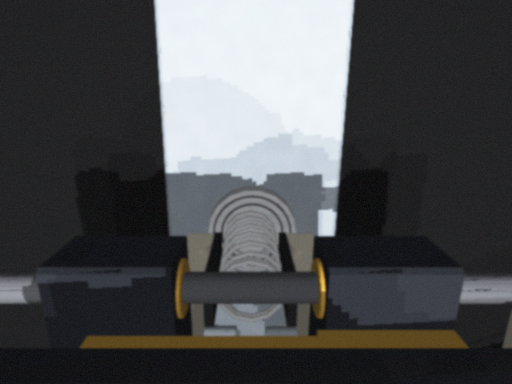

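>>> apply_moves(commands=[{"dx": 0,"dy": 0,"dz": -1,"spin": 0,"hand": 1},{"dx": 0,"dy": 0,"dz": -0.7,"spin": 0,"hand": 1},{"dx": 0,"dy": 0,"dz": 0,"spin": 0,"hand": 1},{"dx": 0,"dy": 0,"dz": 0,"spin": 0,"hand": 1},{"dx": 0,"dy": 0,"dz": 0,"spin": 0,"hand": 1}])

```text
t: 8.2
eef_pos: [0.6233, 0.0068, 0.224]
ee_rot: [-1.277, 1.571, 0.23]
force: [-0.2, 0.9, -0.5]
width: 0.0276
```

>>> apply_moves(commands=[{"dx": 0,"dy": 0,"dz": 0,"spin": 0,"hand": 0.55},{"dx": 0,"dy": 0,"dz": 0,"spin": 0,"hand": 0.5},{"dx": 0,"dy": 0,"dz": 0,"spin": 0,"hand": 0.4},{"dx": 0,"dy": 0,"dz": 0,"spin": 0,"hand": 0.3},{"dx": 0,"dy": 0,"dz": 0,"spin": 0,"hand": 0.2}])

```text
t: 8.82
eef_pos: [0.6233, 0.0067, 0.224]
ee_rot: [-1.203, 1.571, 0.305]
force: [-0.3, 0.3, 1.1]
width: 0.066
```

>>> apply_moves(commands=[{"dx": 0,"dy": 0,"dz": 0,"spin": 0,"hand": 0.2},{"dx": 0,"dy": 0,"dz": 20,"spin": 0,"hand": 0.2},{"dx": 0,"dy": 0,"dz": 40,"spin": 0,"hand": 0.2},{"dx": 0,"dy": 0,"dz": 50,"spin": 0,"hand": 0.2},{"dx": -10,"dy": 0,"dz": 40,"spin": 0,"hand": 0.2}])

```text
t: 9.45
eef_pos: [0.6135, 0.0067, 0.3759]
ee_rot: [-1.48, 1.57, 0.027]
force: [0.2, -0.9, 0.2]
width: 0.0702
```

Run:
```python
from h import *
C=cam('wrist');s=status.get_state(); print(s['eef_pos'].round(4),s['width'],s['force']); a=snap('wrist','w8')
```

```text
[0.6135 0.0067 0.3759] 0.0701858049842791 [ 0.18178179 -0.89423313  0.16031142]
```

View pics/w8.png

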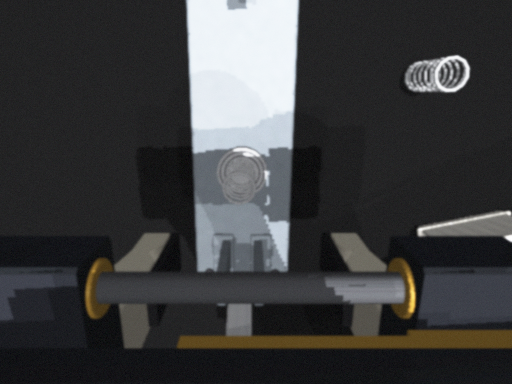

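>>> apply_moves(commands=[{"dx": -8,"dy": 0,"dz": 55,"spin": -10,"hand": 0},{"dx": -10,"dy": 0,"dz": 55,"spin": -10,"hand": 0},{"dx": -10,"dy": 20,"dz": 10,"spin": -10,"hand": 0},{"dx": -10,"dy": 40,"dz": 0,"spin": -10,"hand": 0},{"dx": -10,"dy": 40,"dz": 0,"spin": -10,"hand": 0}])

```text
t: 10.12
eef_pos: [0.5647, 0.1074, 0.4942]
ee_rot: [0.086, 1.57, 0.714]
force: [0.6, 0.2, 0.3]
width: 0.0877
```

>>> apply_moves(commands=[{"dx": 0,"dy": 40,"dz": 0,"spin": -10,"hand": 0},{"dx": 0,"dy": 15,"dz": 0,"spin": -10,"hand": 0},{"dx": 0,"dy": 0,"dz": 0,"spin": -10,"hand": 0},{"dx": 0,"dy": 0,"dz": 0,"spin": -10,"hand": 0},{"dx": 0,"dy": 0,"dz": 0,"spin": 0,"hand": 0}])

```text
t: 10.75
eef_pos: [0.5652, 0.1618, 0.4938]
ee_rot: [-2.981, 1.571, -3.043]
force: [-0.1, -0.9, -0.3]
width: 0.088
```

Run:
```python
from h import *
C=cam('wrist');s=status.get_state(); M=R.from_euler('xyz',s['ee_rot']).as_matrix();print(s['eef_pos'].round(4),M[:,1].round(3),s['q'].round(2)); a=snap('wrist','w9');a=snap('scene','s9')
for p in [(.543,.162,.265),(.608,.162,.265)]:print(proj(C,p))
cv2.imwrite('pics/s9c.png',cv2.cvtColor(cv2.resize(a[80:300,150:400],None,fx=3,fy=2.7,interpolation=cv2.INTER_CUBIC),cv2.COLOR_RGB2BGR))
```

```text
[0.5652 0.1618 0.4938] [ 0.062  0.998 -0.   ] [ 0.61  0.17 -0.04 -0.   -1.36 -2.24]
[247.51813726 182.76849338]
[253.68317965 275.28319295]
```

View pics/w9.png

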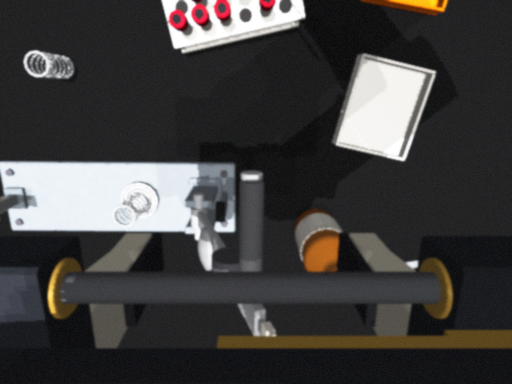

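View pics/s9c.png

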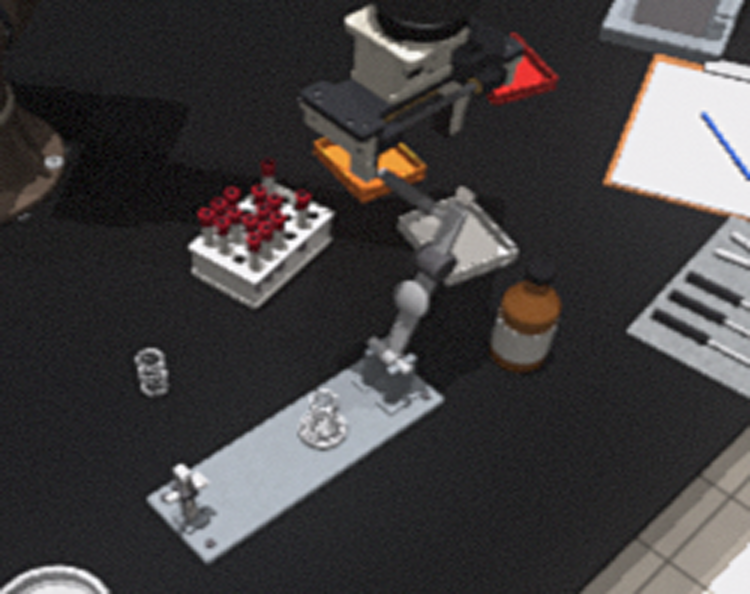

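>>> apply_moves(commands=[{"dx": 0,"dy": 1,"dz": -30,"spin": 0,"hand": 0},{"dx": 0,"dy": 0,"dz": -25,"spin": 0,"hand": 0.2},{"dx": 0,"dy": 0,"dz": -15,"spin": 0,"hand": 0.3},{"dx": 0,"dy": 0,"dz": 0,"spin": 0,"hand": 0.4},{"dx": 0,"dy": 0,"dz": 0,"spin": 0,"hand": 0.5}], grip_force=20)

```text
t: 11.48
eef_pos: [0.5656, 0.1628, 0.425]
ee_rot: [0.335, 1.569, 0.273]
force: [0.6, 0.2, -0.6]
width: 0.0532
```

Run:
```python
from h import *
s=status.get_state(); M=R.from_euler('xyz',s['ee_rot']).as_matrix();print(s['eef_pos'].round(4),s['width'],s['force']); a=snap('wrist','w10');a=snap('scene','s10')
cv2.imwrite('pics/s10c.png',cv2.cvtColor(cv2.resize(a[80:240,200:400],None,fx=4,fy=3.6,interpolation=cv2.INTER_CUBIC),cv2.COLOR_RGB2BGR))
```

```text
[0.5656 0.1628 0.425 ] 0.05316509849166619 [ 0.5944897   0.15030775 -0.60239975]
```

View pics/w10.png

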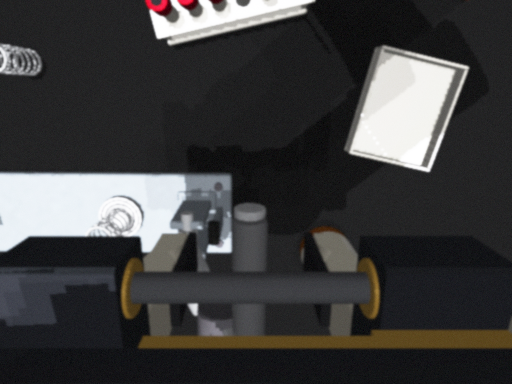

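View pics/s10c.png

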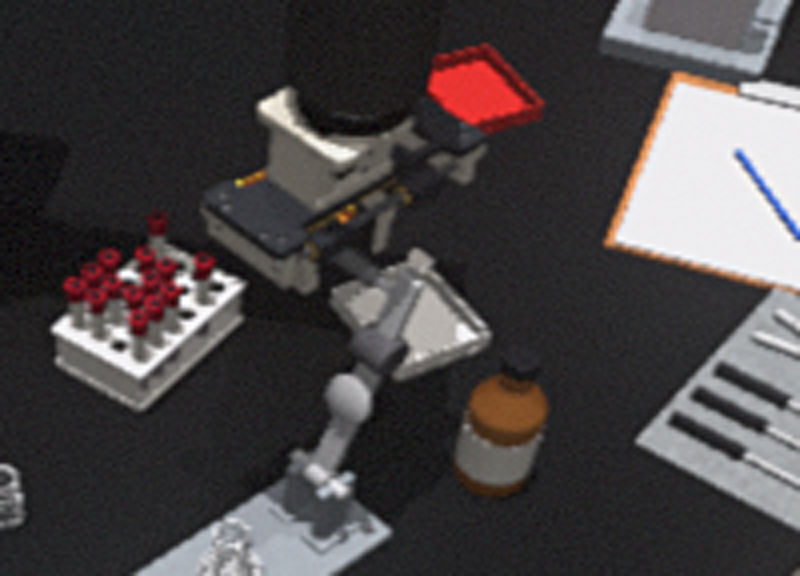

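>>> apply_moves(commands=[{"dx": 0,"dy": 0,"dz": 0,"spin": 0,"hand": 1},{"dx": 0,"dy": 0,"dz": 0,"spin": 0,"hand": 1},{"dx": 0,"dy": 0,"dz": 0,"spin": 0,"hand": 1},{"dx": 0,"dy": 0,"dz": 0,"spin": 0,"hand": 1},{"dx": 0,"dy": 0,"dz": 0,"spin": 0,"hand": 1}], grip_force=25)

```text
t: 12.2
eef_pos: [0.5652, 0.1626, 0.424]
ee_rot: [-1.755, 1.57, -1.819]
force: [-0.0, -0.6, -0.1]
width: 0.0155
```

Run:
```python
from h import *
s=status.get_state();print(s['eef_pos'].round(4),s['width'],s['force'])
p=s['eef_pos']
# arc plan: handle pos relative to current angle a0; Ty
Ty=np.array([.066,.998]);r=.19
a=1.9;prev=None
def pos(a): return np.array([*( -np.cos(a)*r*Ty),np.sin(a)*r])*1000
for a in [1.9,1.8,1.7,1.6,1.5,1.4,1.3,1.2,1.1,1.0,.9,.8,.7,.6,.5,.4,.3,.25,.2,.15,.1,.05,0]:
    q=pos(a)
    if prev is not None: print(a,(q-prev).round(1))
    prev=q
```

```text
[0.5652 0.1626 0.424 ] 0.01546337412860659 [-0.00716349 -0.6216037  -0.11221646]
1.8 [ -1.2 -18.2   5.2]
1.7 [ -1.2 -18.7   3.4]
1.6 [ -1.2 -18.9   1.5]
1.5 [ -1.3 -19.   -0.4]
1.4 [ -1.2 -18.8  -2.3]
1.3 [ -1.2 -18.5  -4.2]
1.2 [ -1.2 -18.   -6. ]
1.1 [ -1.1 -17.3  -7.8]
1.0 [ -1.1 -16.4  -9.4]
0.9 [ -1.  -15.4 -11. ]
0.8 [ -0.9 -14.2 -12.5]
0.7 [ -0.9 -12.9 -13.9]
0.6 [ -0.8 -11.5 -15.1]
0.5 [ -0.7  -9.9 -16.2]
0.4 [ -0.5  -8.2 -17.1]
0.3 [ -0.4  -6.5 -17.8]
0.25 [-0.2 -2.6 -9.1]
0.2 [-0.1 -2.1 -9.3]
0.15 [-0.1 -1.7 -9.4]
0.1 [-0.1 -1.2 -9.4]
0.05 [-0.  -0.7 -9.5]
0 [-0.  -0.2 -9.5]
```

>>> apply_moves(commands=[{"dx": -1.2,"dy": -18.2,"dz": 5.2,"spin": 0,"hand": 1},{"dx": -1.2,"dy": -18.7,"dz": 3.4,"spin": 0,"hand": 1},{"dx": -1.2,"dy": -18.9,"dz": 1.5,"spin": 0,"hand": 1},{"dx": -1.2,"dy": -19,"dz": -0.4,"spin": 0,"hand": 1},{"dx": -1.2,"dy": -18.8,"dz": -2.3,"spin": 0,"hand": 1}])

```text
t: 12.82
eef_pos: [0.5587, 0.0674, 0.4312]
ee_rot: [-2.643, 1.57, -2.707]
force: [-3.8, -1.0, 0.6]
width: 0.0149
```

Run:
```python
from h import *
s=status.get_state();print(s['eef_pos'].round(4),s['width'],s['force']); a=snap('scene','s11')
cv2.imwrite('pics/s11c.png',cv2.cvtColor(cv2.resize(a[80:240,200:400],None,fx=4,fy=3.6,interpolation=cv2.INTER_CUBIC),cv2.COLOR_RGB2BGR))
```

```text
[0.5587 0.0674 0.4312] 0.014861701329478982 [-3.76667325 -0.98147796  0.57736892]
```

View pics/s11c.png

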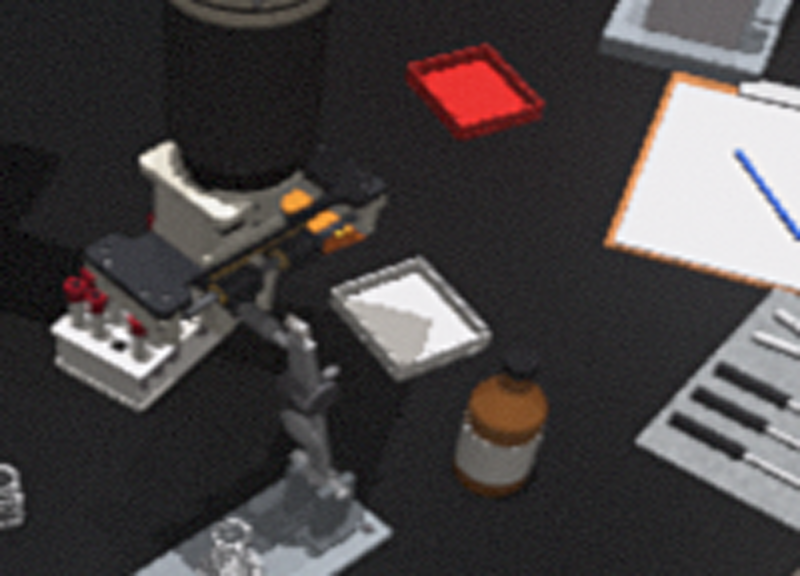

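>>> apply_moves(commands=[{"dx": -1.5,"dy": -18.5,"dz": -4.2,"spin": 0,"hand": 1},{"dx": -1.5,"dy": -18,"dz": -6,"spin": 0,"hand": 1},{"dx": -1.5,"dy": -17.3,"dz": -7.8,"spin": 0,"hand": 1},{"dx": -1.5,"dy": -16.4,"dz": -9.4,"spin": 0,"hand": 1},{"dx": -1.2,"dy": -15.4,"dz": -11,"spin": 0,"hand": 1}])

```text
t: 13.5
eef_pos: [0.5523, -0.0176, 0.3923]
ee_rot: [-0.044, 1.57, -0.108]
force: [0.8, -1.2, -1.3]
width: 0.015
```

>>> apply_moves(commands=[{"dx": -1,"dy": -14.2,"dz": -12.5,"spin": 0,"hand": 1},{"dx": -1,"dy": -12.9,"dz": -13.9,"spin": 0,"hand": 1},{"dx": -0.8,"dy": -11.5,"dz": -15.1,"spin": 0,"hand": 1},{"dx": -0.7,"dy": -9.9,"dz": -16.2,"spin": 0,"hand": 1},{"dx": -0.5,"dy": -8.2,"dz": -17.1,"spin": 0,"hand": 1}])

```text
t: 14.12
eef_pos: [0.5483, -0.0738, 0.3171]
ee_rot: [-0.167, 1.57, -0.23]
force: [3.4, -3.0, -2.0]
width: 0.0153
```

Run:
```python
from h import *
s=status.get_state();print(s['eef_pos'].round(4),s['width'],s['force'],s['moment']); a=snap('scene','s12');snap('wrist','w12')
cv2.imwrite('pics/s12c.png',cv2.cvtColor(cv2.resize(a[140:300,180:330],None,fx=4,fy=3.6,interpolation=cv2.INTER_CUBIC),cv2.COLOR_RGB2BGR))
```

```text
[ 0.5483 -0.0738  0.3171] 0.015266530219212015 [ 3.35376714 -2.98670952 -2.03381441] [-0.85945027 -1.3421672  -0.04157555]
```

View pics/s12c.png

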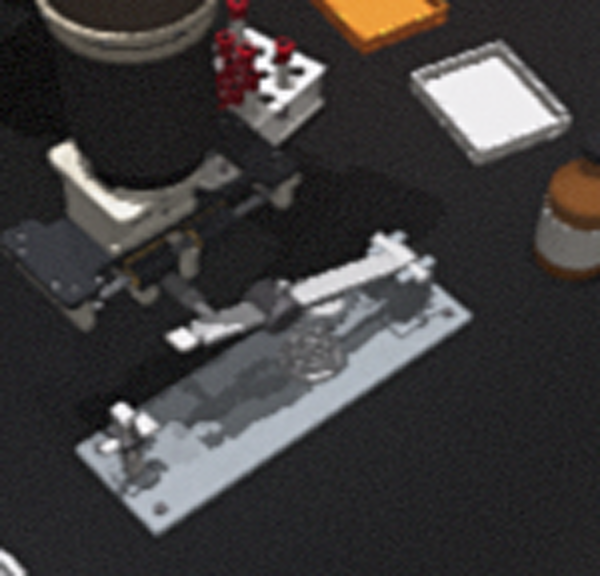

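View pics/w12.png

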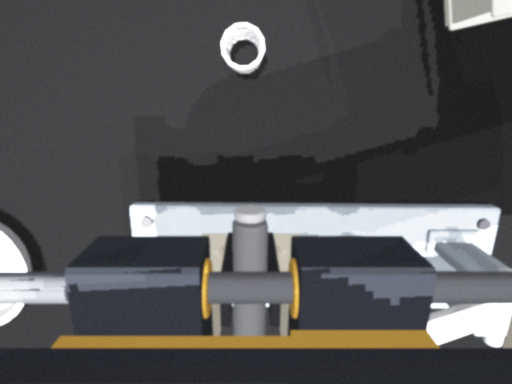

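>>> apply_moves(commands=[{"dx": 0,"dy": -3.5,"dz": -9,"spin": 0,"hand": 1},{"dx": 0,"dy": -3,"dz": -9,"spin": 0,"hand": 1},{"dx": 0,"dy": -2.6,"dz": -9.1,"spin": 0,"hand": 1},{"dx": 0,"dy": -2.1,"dz": -9.3,"spin": 0,"hand": 1},{"dx": 0,"dy": 0,"dz": 0,"spin": 0,"hand": 1}])

```text
t: 14.85
eef_pos: [0.5479, -0.0847, 0.2803]
ee_rot: [-2.894, 1.569, -2.958]
force: [2.2, -4.8, -2.6]
width: 0.0152
```

Run:
```python
from h import *
s=status.get_state();print(s['eef_pos'].round(4),s['width'],s['force'],s['moment']); a=snap('scene','s13')
cv2.imwrite('pics/s13c.png',cv2.cvtColor(cv2.resize(a[140:300,180:330],None,fx=4,fy=3.6,interpolation=cv2.INTER_CUBIC),cv2.COLOR_RGB2BGR))
```

```text
[ 0.5479 -0.0847  0.2803] 0.015207858666666694 [ 2.18052594 -4.79482213 -2.59893104] [-1.64134923 -0.85669691 -0.04700915]
```

View pics/s13c.png

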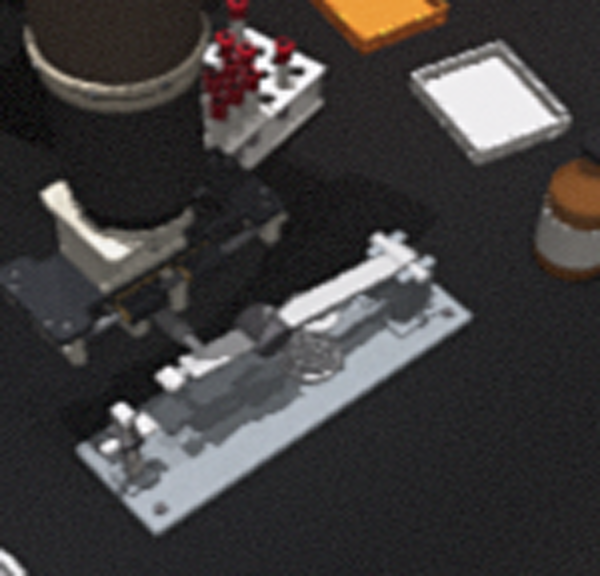

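>>> apply_moves(commands=[{"dx": 0,"dy": -2,"dz": -7,"spin": 0,"hand": 1},{"dx": 0,"dy": -1.5,"dz": -7,"spin": 0,"hand": 1},{"dx": 0,"dy": -1,"dz": -7,"spin": 0,"hand": 1},{"dx": 0,"dy": -0.5,"dz": -5,"spin": 0,"hand": 1},{"dx": 0,"dy": 0,"dz": 0,"spin": 0,"hand": 1}])

```text
t: 15.52
eef_pos: [0.5477, -0.0886, 0.2546]
ee_rot: [2.504, 1.569, 2.44]
force: [-1.8, 6.7, -2.0]
width: 0.0152
```

Run:
```python
from h import *
for i in range(2):
  s=status.get_state();print(s['eef_pos'].round(4),s['width'],s['force'],s['moment']); a=snap('scene','s14')
```

```text
[ 0.5477 -0.0886  0.2546] 0.015226679133984579 [-1.78561827  6.70326054 -2.02970968] [2.33063728 0.3998094  0.00933812]
[ 0.5477 -0.0886  0.2548] 0.014979647184349174 [-2.37429352  5.82831664 -2.18369615] [2.28648956 0.41440847 0.01444792]
```

>>> apply_moves(commands=[{"dx": 0,"dy": 1.5,"dz": -6,"spin": 0,"hand": 1},{"dx": 0,"dy": 0,"dz": -5,"spin": 0,"hand": 1},{"dx": 0,"dy": 0,"dz": -4,"spin": 0,"hand": 1},{"dx": 0,"dy": 0,"dz": 0,"spin": 0,"hand": 1},{"dx": 0,"dy": 0,"dz": 0,"spin": 0,"hand": 1}])

```text
t: 16.25
eef_pos: [0.5477, -0.0881, 0.2406]
ee_rot: [-2.822, 1.57, -2.885]
force: [-4.7, -3.3, -0.9]
width: 0.0153
```

Run:
```python
from h import *
for i in range(2):
  s=status.get_state();print(s['eef_pos'].round(4),s['width'],s['force'],s['moment']); a=snap('scene','s14')
```

```text
[ 0.5477 -0.0881  0.2406] 0.015323441210831274 [-4.71668609 -3.31986993 -0.85035276] [-1.44597771  1.04875216 -0.06484344]
[ 0.5477 -0.0881  0.2407] 0.015243729020685536 [-3.28473008 -3.66508188 -0.20708348] [-1.44922683  1.0274497  -0.06957467]
```

>>> apply_moves(commands=[{"dx": 0,"dy": 0,"dz": -2,"spin": 0,"hand": 1},{"dx": 0,"dy": 0,"dz": -2,"spin": 0,"hand": 1},{"dx": 0,"dy": 0,"dz": -1,"spin": 0,"hand": 1},{"dx": 0,"dy": 0,"dz": 0,"spin": 0,"hand": 0.4},{"dx": 0,"dy": 0,"dz": 0,"spin": 0,"hand": 0.4}])

```text
t: 16.98
eef_pos: [0.5489, -0.0874, 0.2364]
ee_rot: [0.267, 1.568, 0.204]
force: [-0.0, -0.6, 0.4]
width: 0.03
```

>>> apply_moves(commands=[{"dx": 0,"dy": 0,"dz": 0,"spin": 0,"hand": 0.4},{"dx": 0,"dy": 0,"dz": 0,"spin": 0,"hand": 0.4},{"dx": 0,"dy": 0,"dz": 0,"spin": 0,"hand": 0.4},{"dx": 0,"dy": 0,"dz": 0,"spin": 0,"hand": 0.4},{"dx": 0,"dy": 0,"dz": 0,"spin": 0,"hand": 0.4}])

```text
t: 17.6
eef_pos: [0.548, -0.0878, 0.2358]
ee_rot: [-0.494, 1.571, -0.558]
force: [-0.4, 0.2, 0.6]
width: 0.0527
```

Run:
```python
from h import *
s=status.get_state();print(s['eef_pos'].round(4),s['width'],s['force']); a=snap('scene','s15');b=snap('side','d15');snap('wrist','w15')
f=lambda a,y,x,n:cv2.imwrite(f'pics/{n}.png',cv2.cvtColor(cv2.resize(a[y:y+80,x:x+110],None,fx=7,fy=7,interpolation=cv2.INTER_CUBIC),cv2.COLOR_RGB2BGR))
f(a,200,190,'s15c');f(b,190,270,'d15c')
```

```text
[ 0.548  -0.0878  0.2358] 0.05274010112317064 [-0.43555851  0.21132283  0.56060455]
```

View pics/s15c.png

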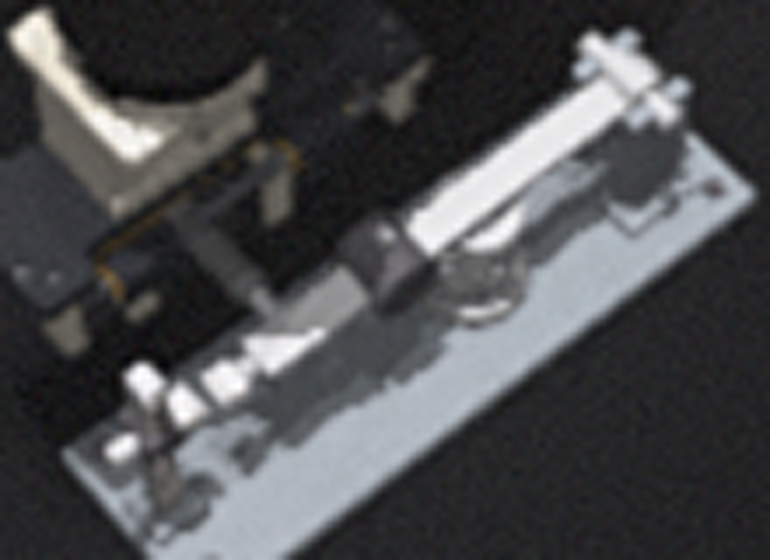

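View pics/d15c.png

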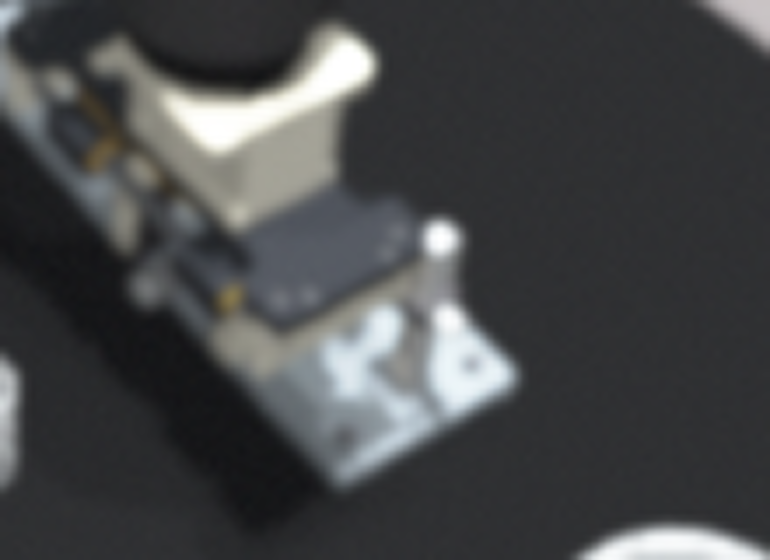

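View pics/w15.png

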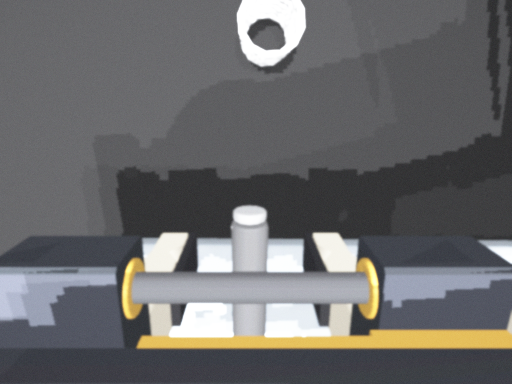

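Run:
```python
from h import *
S=cam('scene');D=cam('side');W=cam('wrist')
Ty=np.array([.067,.998]);piv=np.array([.6285,.0965])
def pt(y,z): return [*(piv+(y-.11)*Ty),z]
for nm,p in [('index -.125',pt(-.125,.085)),('index -.14',pt(-.14,.085)),('posttop',pt(-.152,.125))]:
    print(nm,((proj(S,p)-[190,200])*7).round(),((proj(D,p)-[270,190])*7).round(),proj(W,p).round())
for a in(.07,0,-.07,-.1):
    p=pt(.11-.231*np.cos(a),.085+.231*np.sin(a)); print(a,((proj(S,p)-[190,200])*7).round(),((proj(D,p)-[270,190])*7).round())
    h=[*(piv-.19*np.cos(a)*Ty-.091*np.array([.998,-.067])),.085+.19*np.sin(a)]; print('  handle tip',((proj(S,h)-[190,200])*7).round(),((proj(D,h)-[270,190])*7).round(),proj(W,h).round())
```

```text
index -.125 [205. 387.] [383. 254.] [154. 404.]
index -.14 [176. 408.] [406. 277.] [123. 404.]
posttop [144. 377.] [437. 235.] [ 52. 498.]
0.07 [212. 361.] [380. 223.]
  handle tip [156. 164.] [150. 255.] [249. 243.]
0 [213. 381.] [377. 248.]
  handle tip [157. 181.] [149. 276.] [248. 229.]
-0.07 [216. 399.] [371. 270.]
  handle tip [160. 198.] [147. 295.] [249. 218.]
-0.1 [218. 406.] [369. 280.]
  handle tip [162. 204.] [145. 302.] [250. 213.]
```

>>> apply_moves(commands=[{"dx": 0,"dy": 0,"dz": 15,"spin": 0,"hand": 0.4},{"dx": 0,"dy": 0,"dz": 40,"spin": 0,"hand": 0.4},{"dx": -20,"dy": 0,"dz": 50,"spin": 0,"hand": 0.4},{"dx": -40,"dy": 40,"dz": 50,"spin": 0,"hand": 0.4},{"dx": -40,"dy": 40,"dz": 0,"spin": 0,"hand": 0.4}])

```text
t: 18.38
eef_pos: [0.4551, -0.0143, 0.3864]
ee_rot: [0.318, 1.563, 0.253]
force: [-0.3, 1.9, -0.8]
width: 0.0525
```

Run:
```python
from h import *
s=status.get_state();print(s['eef_pos'].round(4),s['width'],s['force']); a=snap('scene','s16');b=snap('side','d16');snap('wrist','w16')
f=lambda a,y,x,n:cv2.imwrite(f'pics/{n}.png',cv2.cvtColor(cv2.resize(a[y:y+80,x:x+110],None,fx=7,fy=7,interpolation=cv2.INTER_CUBIC),cv2.COLOR_RGB2BGR))
f(a,200,190,'s16c');f(b,190,270,'d16c')
```

```text
[ 0.4551 -0.0143  0.3864] 0.05253677045592796 [-0.25257822  1.87496085 -0.78057029]
```

View pics/s16c.png

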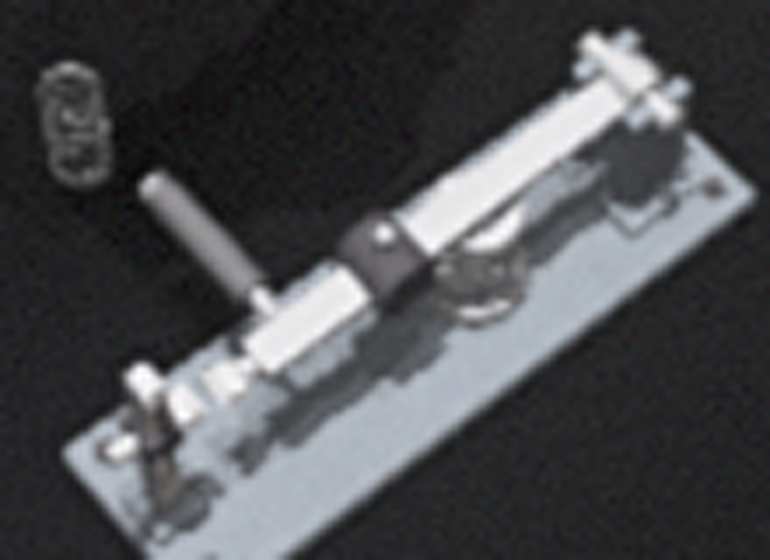

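View pics/d16c.png

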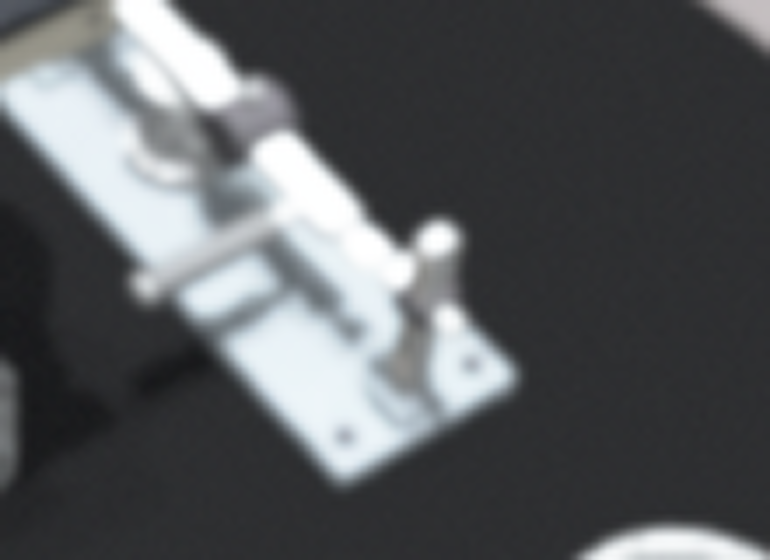

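View pics/w16.png

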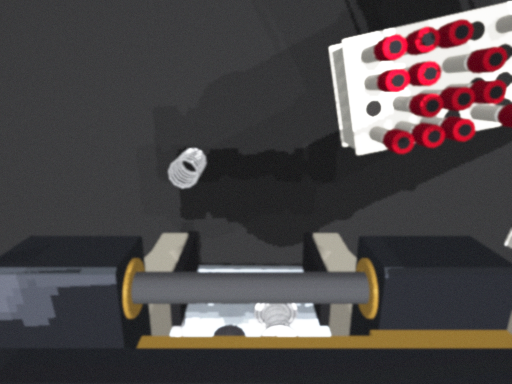

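Run:
```python
from h import *
S=cam('scene');D=cam('side')
P=lambda n,a,b:print(n,*[np.round(x,4) for x in tri(ray(S,a[0]/7+190,a[1]/7+200),ray(D,b[0]/7+270,b[1]/7+190))])
P('handle tip',(152,186),(147,286)); P('post top',(144,378),(438,238)); P('handle root',(262,298),(285,215)); P('base corner',(65,455),(343,487)); P('pointer/beam end', (228,378),(378,250)); P('pointer tip',(205,392),(398,277))
```

```text
handle tip [ 0.523  -0.0885  0.0809] [0.0001 0.0001]
post top [ 0.6108 -0.1655  0.124 ] [0.0005 0.0005]
handle root [ 0.5968 -0.0932  0.0808] [0.001 0.001]
base corner [ 0.5608 -0.1793  0.0063] [0.0015 0.0015]
pointer/beam end [ 0.6154 -0.1303  0.0811] [0.0027 0.0027]
pointer tip [ 0.6134 -0.1428  0.079 ] [0.0049 0.0049]
```

>>> apply_moves(commands=[{"dx": 45,"dy": -40,"dz": 0,"spin": 0,"hand": 0.4},{"dx": 40,"dy": -34,"dz": 0,"spin": 0,"hand": 0.4},{"dx": 8,"dy": 0,"dz": -50,"spin": 0,"hand": 0.4},{"dx": 0,"dy": 0,"dz": -40,"spin": 0,"hand": 0.4},{"dx": 0,"dy": 0,"dz": 0,"spin": 0,"hand": 0.4}])

```text
t: 19.15
eef_pos: [0.5473, -0.0897, 0.2895]
ee_rot: [-2.921, 1.564, -2.986]
force: [0.6, -0.3, 0.7]
width: 0.0525
```

Run:
```python
from h import *
s=status.get_state();print(s['eef_pos'].round(4),s['width'],s['force']);snap('wrist','w17')
```

```text
[ 0.5473 -0.0897  0.2895] 0.05254660730244239 [ 0.60991075 -0.34891196  0.74306347]
```

View pics/w17.png

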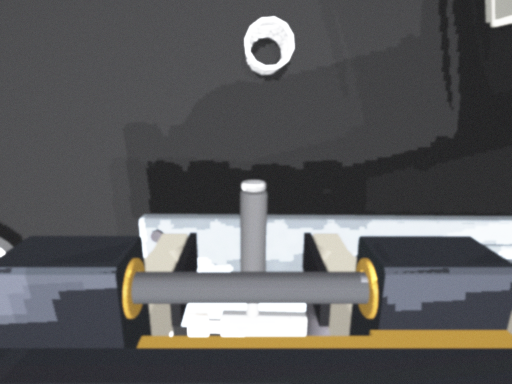

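>>> apply_moves(commands=[{"dx": 0,"dy": 2,"dz": -25,"spin": 0,"hand": 0.4},{"dx": 0,"dy": 0,"dz": -20,"spin": 0,"hand": 0.4},{"dx": 0,"dy": 0,"dz": -8,"spin": 0,"hand": 0.4},{"dx": 0,"dy": 0,"dz": 0,"spin": 0,"hand": 1},{"dx": 0,"dy": 0,"dz": 0,"spin": 0,"hand": 1}])

```text
t: 19.82
eef_pos: [0.5485, -0.0867, 0.2406]
ee_rot: [0.109, 1.569, 0.046]
force: [0.5, 0.4, 0.2]
width: 0.0378
```

>>> apply_moves(commands=[{"dx": 0,"dy": 0,"dz": 0,"spin": 0,"hand": 1},{"dx": 0,"dy": 0,"dz": 0,"spin": 0,"hand": 1},{"dx": 0,"dy": 0,"dz": 0,"spin": 0,"hand": 1},{"dx": 0,"dy": 0,"dz": 0,"spin": 0,"hand": 1},{"dx": 0,"dy": 0,"dz": 0,"spin": 0,"hand": 1}])

```text
t: 20.45
eef_pos: [0.548, -0.0877, 0.2394]
ee_rot: [-1.58, 1.569, -1.643]
force: [1.2, -7.5, 0.0]
width: 0.0153
```

Run:
```python
from h import *
s=status.get_state();print(s['eef_pos'].round(4),s['width'],s['force']);snap('wrist','w18')
Ty=np.array([.066,.998]);r=.19
def pos(a): return np.array([*( -np.cos(a)*r*Ty),np.sin(a)*r])*1000
A=[-.04,.06,.16,.26,.36,.46]+list(np.arange(.56,1.97,.1))
for a,b in zip(A,A[1:]): print(round(b,2),(pos(b)-pos(a)).round(1))
```

```text
[ 0.548  -0.0877  0.2394] 0.01531276737080278 [ 1.22441962 -7.4754966   0.03447539]
0.06 [ 0.   0.2 19. ]
0.16 [ 0.1  2.1 18.9]
0.26 [ 0.3  4.  18.6]
0.36 [ 0.4  5.8 18.1]
0.46 [ 0.5  7.6 17.4]
0.56 [ 0.6  9.3 16.6]
0.66 [ 0.7 10.9 15.6]
0.76 [ 0.8 12.4 14.4]
0.86 [ 0.9 13.7 13.1]
0.96 [ 1.  15.  11.7]
1.06 [ 1.1 16.1 10.1]
1.16 [ 1.1 17.   8.4]
1.26 [ 1.2 17.7  6.7]
1.36 [ 1.2 18.3  4.9]
1.46 [ 1.2 18.7  3. ]
1.56 [ 1.3 18.9  1.2]
1.66 [ 1.3 18.9 -0.7]
1.76 [ 1.2 18.8 -2.6]
1.86 [ 1.2 18.4 -4.5]
1.96 [ 1.2 17.9 -6.3]
```

>>> apply_moves(commands=[{"dx": 0,"dy": -1,"dz": 19,"spin": 0,"hand": 1},{"dx": 0.1,"dy": 2.1,"dz": 18.9,"spin": 0,"hand": 1},{"dx": 0.3,"dy": 4,"dz": 18.6,"spin": 0,"hand": 1},{"dx": 0.4,"dy": 5.8,"dz": 18.1,"spin": 0,"hand": 1},{"dx": 0.5,"dy": 7.6,"dz": 17.4,"spin": 0,"hand": 1}])

```text
t: 21.12
eef_pos: [0.5493, -0.0681, 0.3315]
ee_rot: [0.376, 1.57, 0.313]
force: [3.2, 1.0, -4.3]
width: 0.0146
```

>>> apply_moves(commands=[{"dx": 0.6,"dy": 9.3,"dz": 16.6,"spin": 0,"hand": 1},{"dx": 0.7,"dy": 10.9,"dz": 15.6,"spin": 0,"hand": 1},{"dx": 0.8,"dy": 12.4,"dz": 14.4,"spin": 0,"hand": 1},{"dx": 1,"dy": 13.7,"dz": 13.1,"spin": 0,"hand": 1},{"dx": 1.2,"dy": 15,"dz": 11.7,"spin": 0,"hand": 1}])

```text
t: 21.75
eef_pos: [0.5537, -0.0057, 0.4031]
ee_rot: [1.044, 1.57, 0.981]
force: [5.6, 2.8, -8.5]
width: 0.0151
```

Run:
```python
from h import *
s=status.get_state();p=s['eef_pos'];print(p.round(4),s['width'],s['force'])
# expected arc: pivot z in TCP = .085+.159
y0=.1626-.0614*.998; print('y0',y0,'angle from z',np.arcsin((p[2]-.244)/.19),'from y',np.arccos(-(p[1]-y0)/.19))
```

```text
[ 0.5537 -0.0057  0.4031] 0.015091048230294241 [ 5.61740377  2.81029142 -8.5087197 ]
y0 0.10132279999999999 angle from z 0.9927244113677469 from y 0.9726723810125455
```

>>> apply_moves(commands=[{"dx": 1.5,"dy": 16.5,"dz": 8.5,"spin": 0,"hand": 1},{"dx": 1.5,"dy": 17.5,"dz": 7.5,"spin": 0,"hand": 1},{"dx": 1.5,"dy": 18,"dz": 6,"spin": 0,"hand": 1},{"dx": 1.5,"dy": 18.3,"dz": 4.5,"spin": 0,"hand": 1},{"dx": 1.5,"dy": 18.7,"dz": 2.7,"spin": 0,"hand": 1}])

```text
t: 22.38
eef_pos: [0.5602, 0.0825, 0.4342]
ee_rot: [-1.644, 1.569, -1.707]
force: [-6.9, -1.0, 11.4]
width: 0.015
```

>>> apply_moves(commands=[{"dx": 1.3,"dy": 18.9,"dz": 1.2,"spin": 0,"hand": 1},{"dx": 1.3,"dy": 18.9,"dz": -0.7,"spin": 0,"hand": 1},{"dx": 1.2,"dy": 18.8,"dz": -2.6,"spin": 0,"hand": 1},{"dx": 1,"dy": 16,"dz": -4,"spin": 0,"hand": 1},{"dx": 0.5,"dy": 4,"dz": -1.5,"spin": 0,"hand": 1}])

```text
t: 23.0
eef_pos: [0.5657, 0.1609, 0.4255]
ee_rot: [1.433, 1.569, 1.371]
force: [-5.7, 3.4, 8.9]
width: 0.0152
```

Run:
```python
from h import *
s=status.get_state();p=s['eef_pos'];print(p.round(4),s['width'],s['force'])
y0=.1626-.0614*.998; print('angle from z',np.pi-np.arcsin((p[2]-.244)/.19),'from y',np.arccos(-(p[1]-y0)/.19))
```

```text
[0.5657 0.1609 0.4255] 0.01518964565860422 [-5.65872748  3.35199071  8.90392598]
angle from z 1.8718562140384571 from y 1.8896341369311351
```

>>> apply_moves(commands=[{"dx": 0,"dy": 1,"dz": -0.5,"spin": 0,"hand": 1},{"dx": 0,"dy": 0,"dz": 0,"spin": 0,"hand": 1},{"dx": 0,"dy": 0,"dz": 0,"spin": 0,"hand": 0.3},{"dx": 0,"dy": 0,"dz": 0,"spin": 0,"hand": 0.2},{"dx": 0,"dy": 0,"dz": 0,"spin": 0,"hand": 0.2}])

```text
t: 23.62
eef_pos: [0.5662, 0.1597, 0.4234]
ee_rot: [-2.453, 1.57, -2.517]
force: [0.7, 0.7, -0.5]
width: 0.0397
```

>>> apply_moves(commands=[{"dx": 0,"dy": 0,"dz": 0,"spin": 0,"hand": 0.2},{"dx": 0,"dy": 0,"dz": 0,"spin": 0,"hand": 0.2},{"dx": 0,"dy": 0,"dz": 15,"spin": 0,"hand": 0.2},{"dx": 0,"dy": 0,"dz": 25,"spin": 0,"hand": 0.2},{"dx": 0,"dy": 0,"dz": 30,"spin": 0,"hand": 0.2}])

```text
t: 24.25
eef_pos: [0.5663, 0.1595, 0.4952]
ee_rot: [-1.149, 1.571, -1.212]
force: [0.3, -0.0, 0.4]
width: 0.0704
```

Run:
```python
from h import *
s=status.get_state();p=s['eef_pos'];print(p.round(4),s['width'],s['force'])
a=snap('scene','s19');snap('wrist','w19')
cv2.imwrite('pics/s19c.png',cv2.cvtColor(cv2.resize(a[80:300,150:400],None,fx=3,fy=2.7,interpolation=cv2.INTER_CUBIC),cv2.COLOR_RGB2BGR))
```

```text
[0.5663 0.1595 0.4952] 0.07041536241664521 [ 0.29001816 -0.01954805  0.38254641]
```

View pics/s19c.png

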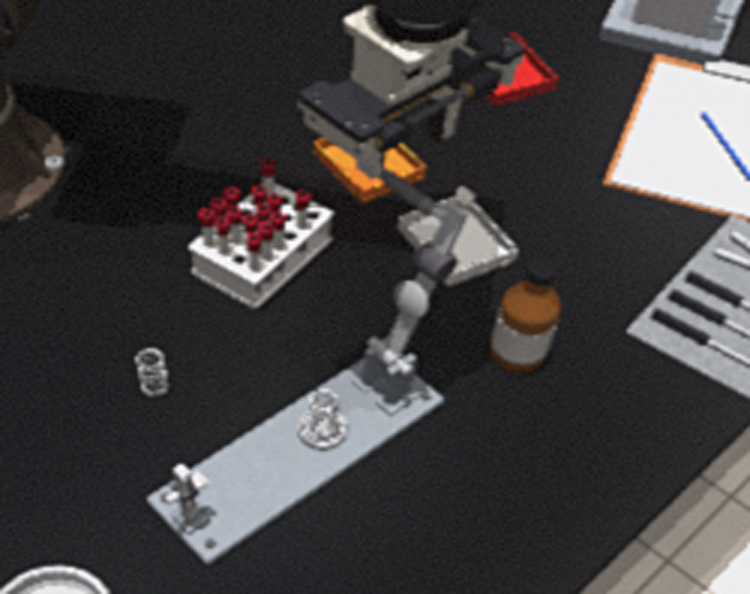

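View pics/w19.png

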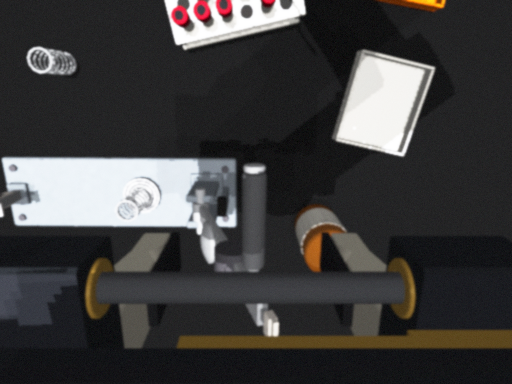

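>>> apply_moves(commands=[{"dx": 0,"dy": -40,"dz": 0,"spin": 10,"hand": 0},{"dx": 0,"dy": -40,"dz": 0,"spin": 10,"hand": 0},{"dx": 15,"dy": -40,"dz": 0,"spin": 10,"hand": 0},{"dx": 20,"dy": -23,"dz": 0,"spin": 10,"hand": 0},{"dx": 22,"dy": -10,"dz": -10,"spin": 10,"hand": 0}])

```text
t: 24.98
eef_pos: [0.6238, 0.0051, 0.4853]
ee_rot: [-0.666, 1.568, 0.148]
force: [0.5, 0.3, -0.4]
width: 0.0879
```

>>> apply_moves(commands=[{"dx": 0,"dy": 0,"dz": -10,"spin": 10,"hand": 0},{"dx": 0,"dy": 0,"dz": -20,"spin": 10,"hand": 0},{"dx": 0,"dy": 0,"dz": -40,"spin": 10,"hand": 0},{"dx": 0,"dy": 0,"dz": -40,"spin": 10,"hand": 0},{"dx": 0,"dy": 0,"dz": 0,"spin": 0,"hand": 0}])

```text
t: 25.6
eef_pos: [0.6225, 0.0065, 0.3711]
ee_rot: [1.857, 1.565, -2.92]
force: [0.7, -0.7, 1.1]
width: 0.0879
```

Run:
```python
from h import *
s=status.get_state();p=s['eef_pos'];print(p.round(4),s['width'],R.from_euler('xyz',s['ee_rot']).as_matrix()[:,1].round(3))
snap('wrist','w20')
```

```text
[0.6225 0.0065 0.3711] 0.08785959756307021 [-0.998  0.065  0.006]
```

View pics/w20.png

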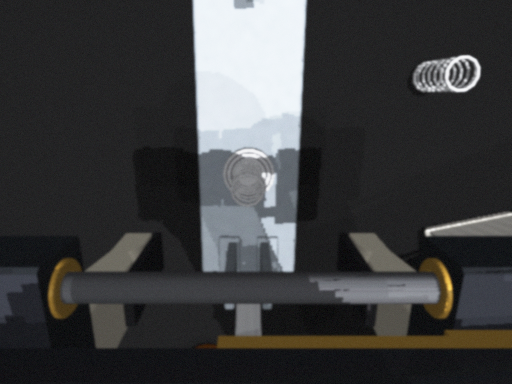

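Spring upright in the plate (spring top ~(247,187), plate (248,175)), as when placed. Descend 147 mm and grip.

>>> apply_moves(commands=[{"dx": 0.7,"dy": 0,"dz": -40,"spin": 0,"hand": 0},{"dx": 0,"dy": 0,"dz": -45,"spin": 0,"hand": 0},{"dx": 0,"dy": 0,"dz": -40,"spin": 0,"hand": 0},{"dx": 0,"dy": 0,"dz": -21,"spin": 0,"hand": 0},{"dx": 0,"dy": 0,"dz": 0,"spin": 0,"hand": 0.3}], grip_force=15)

```text
t: 26.28
eef_pos: [0.6247, 0.0068, 0.2282]
ee_rot: [2.838, 1.57, -1.941]
force: [-0.4, 0.1, 1.3]
width: 0.0822
```

>>> apply_moves(commands=[{"dx": 0,"dy": 0,"dz": 0,"spin": 0,"hand": 1},{"dx": 0,"dy": 0,"dz": 0,"spin": 0,"hand": 1},{"dx": 0,"dy": 0,"dz": 0,"spin": 0,"hand": 1},{"dx": 0,"dy": 0,"dz": 0,"spin": 0,"hand": 1},{"dx": 0,"dy": 0,"dz": 0,"spin": 0,"hand": 1}])

```text
t: 26.9
eef_pos: [0.624, 0.0067, 0.2278]
ee_rot: [-1.317, 1.571, 0.191]
force: [-1.2, 0.2, -0.7]
width: 0.033
```

>>> apply_moves(commands=[{"dx": 0,"dy": 0,"dz": 0,"spin": 0,"hand": 1},{"dx": 0,"dy": 0,"dz": 0,"spin": 0,"hand": 1},{"dx": 0,"dy": 0,"dz": 0,"spin": 0,"hand": 1},{"dx": 0,"dy": 0,"dz": 15,"spin": 0,"hand": 1},{"dx": 0,"dy": 0,"dz": 30,"spin": 0,"hand": 1}])

```text
t: 27.52
eef_pos: [0.6237, 0.0066, 0.2727]
ee_rot: [1.913, 1.568, -2.863]
force: [0.2, -0.4, -0.6]
width: 0.0279
```

Run:
```python
from h import *
s=status.get_state();p=s['eef_pos'];print(p.round(4),s['width'],s['q'].round(2))
snap('wrist','w21')
```

```text
[0.6237 0.0066 0.2727] 0.027873985776418093 [ 0.32  0.39 -0.27 -0.   -0.92 -0.39]
```

View pics/w21.png

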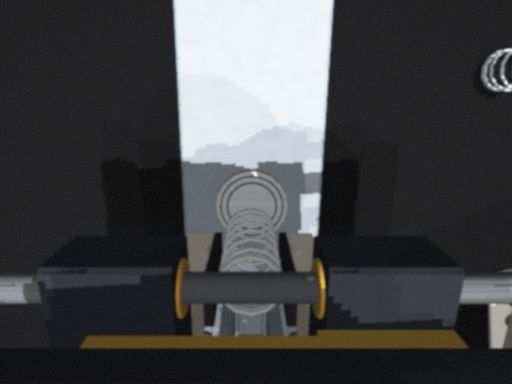

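>>> apply_moves(commands=[{"dx": 0,"dy": 0,"dz": 50,"spin": 0,"hand": 1},{"dx": 0,"dy": -20,"dz": 45,"spin": 0,"hand": 1},{"dx": -4,"dy": -50,"dz": 10,"spin": 0,"hand": 1},{"dx": -5,"dy": -55,"dz": 0,"spin": 0,"hand": 1},{"dx": -5,"dy": -55,"dz": 0,"spin": 0,"hand": 1}])

```text
t: 28.2
eef_pos: [0.6096, -0.1747, 0.3792]
ee_rot: [-1.498, 1.569, 0.011]
force: [1.2, 0.1, -0.3]
width: 0.0278
```

>>> apply_moves(commands=[{"dx": 0,"dy": -50,"dz": 0,"spin": 0,"hand": 1},{"dx": 0,"dy": -50,"dz": 0,"spin": 0,"hand": 1},{"dx": 0,"dy": -40,"dz": 0,"spin": 0,"hand": 1},{"dx": 0,"dy": 0,"dz": 0,"spin": 0,"hand": 1},{"dx": 0,"dy": 0,"dz": 0,"spin": 0,"hand": 1}])

```text
t: 28.82
eef_pos: [0.6098, -0.3134, 0.3781]
ee_rot: [-1.375, 1.57, 0.132]
force: [0.5, 1.0, -0.4]
width: 0.0277
```

Run:
```python
from h import *
C=cam('wrist');s=status.get_state();p=s['eef_pos'];print(p.round(4),s['width'],s['q'].round(2))
a=snap('wrist','w22'); snap('side','d22')
g=cv2.cvtColor(a,cv2.COLOR_RGB2GRAY);print(proj(C,[.61,-.335,.024]))
```

```text
[ 0.6098 -0.3134  0.3781] 0.027718243354741885 [-0.19  0.39  0.   -0.   -1.18  0.13]
[247.81042953 149.34223287]
```

View pics/w22.png

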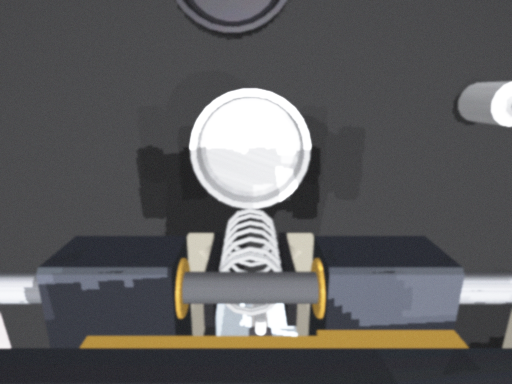

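View pics/d22.png

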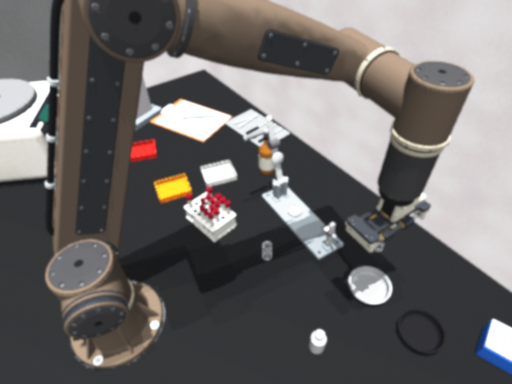

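>>> apply_moves(commands=[{"dx": -0.5,"dy": -21.5,"dz": -30,"spin": 0,"hand": 1},{"dx": 0,"dy": 0,"dz": -45,"spin": 0,"hand": 1},{"dx": 0,"dy": 0,"dz": -45,"spin": 0,"hand": 1},{"dx": 0,"dy": 0,"dz": -30,"spin": 0,"hand": 1},{"dx": 0,"dy": 0,"dz": -13,"spin": 0,"hand": 1}])

```text
t: 29.55
eef_pos: [0.6094, -0.3336, 0.213]
ee_rot: [1.339, 1.568, 2.847]
force: [-0.5, 0.1, -0.3]
width: 0.0279
```

>>> apply_moves(commands=[{"dx": 0,"dy": 0,"dz": -5,"spin": 0,"hand": 1},{"dx": 0,"dy": 0,"dz": -3,"spin": 0,"hand": 1},{"dx": 0,"dy": 0,"dz": -1,"spin": 0,"hand": 1},{"dx": 0,"dy": 0,"dz": 0,"spin": 0,"hand": 1},{"dx": 0,"dy": 0,"dz": 0,"spin": 0,"hand": 1}])

```text
t: 30.18
eef_pos: [0.6096, -0.3349, 0.2062]
ee_rot: [-1.78, 1.57, -0.273]
force: [0.1, -0.0, -0.8]
width: 0.0275
```

Run:
```python
from h import *
s=status.get_state();p=s['eef_pos'];print(p.round(4),s['width'],s['force'].round(1))
a=snap('wrist','w23')
```

```text
[ 0.6096 -0.3349  0.2062] 0.027498709237913272 [ 0.1 -0.  -0.8]
```

View pics/w23.png

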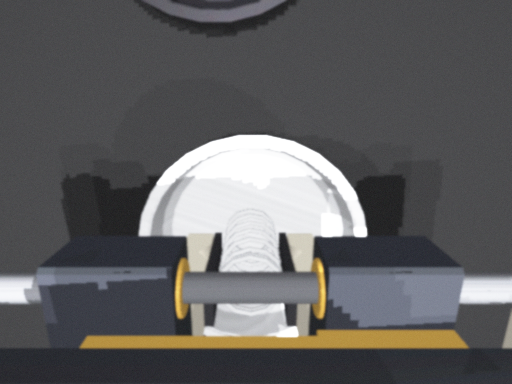

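>>> apply_moves(commands=[{"dx": 0,"dy": 0,"dz": -1.2,"spin": 0,"hand": 1},{"dx": 0,"dy": 0,"dz": 0,"spin": 0,"hand": 1},{"dx": 0,"dy": 0,"dz": 0,"spin": 0,"hand": 0.6},{"dx": 0,"dy": 0,"dz": 0,"spin": 0,"hand": 0.5},{"dx": 0,"dy": 0,"dz": 0,"spin": 0,"hand": 0.4}])

```text
t: 30.85
eef_pos: [0.6095, -0.3348, 0.2044]
ee_rot: [1.383, 1.571, 2.891]
force: [0.0, 0.3, -0.2]
width: 0.0483
```

>>> apply_moves(commands=[{"dx": 0,"dy": 0,"dz": 0,"spin": 0,"hand": 0.4},{"dx": 0,"dy": 0,"dz": 0,"spin": 0,"hand": 0.4},{"dx": 0,"dy": 0,"dz": 15,"spin": 0,"hand": 0.4},{"dx": 0,"dy": 0,"dz": 35,"spin": 0,"hand": 0.4},{"dx": 0,"dy": 0,"dz": 45,"spin": 0,"hand": 0.4}])

```text
t: 31.48
eef_pos: [0.6093, -0.3348, 0.3006]
ee_rot: [1.439, 1.569, 2.946]
force: [0.7, -0.1, 0.4]
width: 0.0524
```

>>> apply_moves(commands=[{"dx": 0,"dy": 0,"dz": 45,"spin": 0,"hand": 0.4},{"dx": 0,"dy": 20,"dz": 45,"spin": 0,"hand": 0.4},{"dx": -20,"dy": 30,"dz": 0,"spin": 0,"hand": 0.4},{"dx": -20,"dy": 0,"dz": 0,"spin": 0,"hand": 0.4},{"dx": 0,"dy": 0,"dz": 0,"spin": 0,"hand": 0.4}])

```text
t: 32.1
eef_pos: [0.5685, -0.2845, 0.3915]
ee_rot: [-1.723, 1.569, -0.215]
force: [0.2, 0.2, -0.1]
width: 0.053
```

Run:
```python
from h import *
s=status.get_state();p=s['eef_pos'];print(p.round(4),s['width'],s['force'].round(1),s['t'])
a=snap('wrist','w24');b=snap('side','d24');c=snap('scene','s24')
```

```text
[ 0.5685 -0.2845  0.3915] 0.05300612541172182 [ 0.2  0.2 -0.1] 32.1
```

View pics/w24.png

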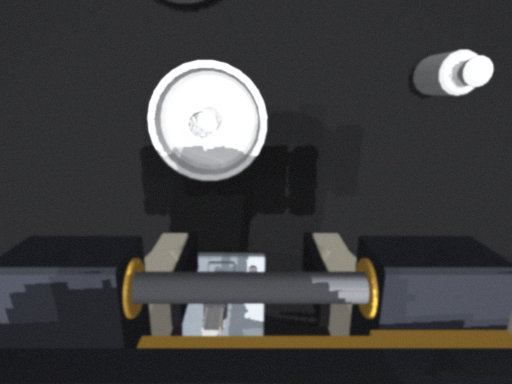

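View pics/d24.png

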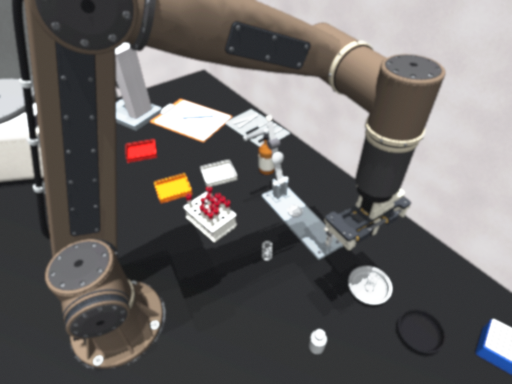

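View pics/s24.png

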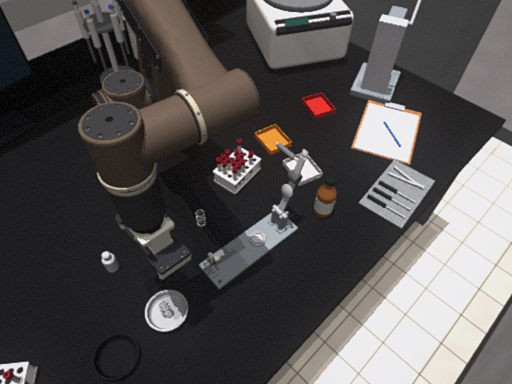

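```bash
python3 -c "
from station import arm
print(arm.job_done())"
```

```text
the job is handed in; nothing more can be done
None
```

I tested the spring nearer the balance weight, and it came out soft. It now stands in the round steel dish, and the job is handed in at about 32 s of the 72 s allowed. No verdict was reported.

**Which spring:** the tested spring stood about 0.16 m from the weight, and the other about 0.30 m.

**Placing and loading:** I stood the spring within about 1–2 mm of the plate's centre, then lowered the beam along its arc while gripping the handle. I opened the fingers with the spring already carrying the load.

**Result:** with the hand off, the beam rested at about −0.04 rad, nearer the soft value (−0.07) than the good one (+0.07). This rests on three measurements:
- the gripper height at release, about −0.04, with no visible movement afterwards
- the handle tip triangulated from two views, about −0.02 to −0.04
- the beam's line in the scene picture, about −0.04

While lowering, the spring did not carry the beam at +0.06 rad, where a good one would have. I inferred the pointer's position below the index from the beam angle, because I could not read the pointer and index cleanly as a pair.

**Last checks:** after I swung the beam back up, it looked the same in the pictures as at the start, leaning on its stop. The final pictures show:
- the tested spring upright near the middle of the dish
- the other spring, rack, bottle and weight in their places
- the gripper clear of everything

**Disagreement:** the wrist camera read x about 1.5–2 mm lower than the fixed cameras. I used values in between.

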